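# Turn the fly panels with the lifter and put them away in the drawer

## Robot

A 6-joint arm with a two-finger parallel gripper is mounted at the origin on the work surface. World frame = base frame: x ahead of the robot, y to its left, z up, the work surface at z = 0. Lengths are in mm, angles in rad, forces in N, time in s.
With the tool pointing down it reaches from about 400 to 925 mm from the base axis. Payload 12.5 kg.
Tool frame: the origin (TCP) lies at the very end of the fingers, on their centre line; the grasp point (between the pads) lies 19 mm behind it; z points along the fingers, y is the line along which they close (so a half turn about z gives the same grasp; the last joint's range is limited). The gripper opens to 95 mm and grips with 3 to 60 N. Pads are 20 mm wide; open, the fingers measure 119 mm over their backs; the gripper's body (75 mm by 180 mm) begins 59 mm behind the grasp point.
Start: joints at [-1.413, 0.491, 1.559, -0, 1.092, -0.106], TCP at [162.992, -603.391, 214.661] pointing down, gripper open.
Joint ranges: [-3.1, 3.1], [-0.84, 2.19], [0.05, 2.79], [-1.13, 4.28], [0.06, 2.93], [-2.69, 2.69]. Speed limits (rad/s): [2.22, 2.22, 2.79, 3.14, 3.14, 3.14].

## Interface

Orientations are given as [roll, pitch, yaw] about the fixed x, y, z axes, in that order (R = Rz(yaw) Ry(pitch) Rx(roll)).
In Python, from cell import state, imaging, env, spot_in, mark_of gives the robot as it stands. The module is installed in compiled form; this text tells all that it offers.
- The arm moves only by the tool step_arm, never from a script. Its argument "increments" is a list of rows, each an object with "slide": the shift along the tool's x, y, z in m, a list of three; "roll": the turn about the tool's z in rad. A call has 1 to 5 rows; each row is the pose to reach, as a shift and turn from the pose commanded when the call began, along the tool's axes at that moment; what a row does not reach only later rows make up. A row lasts 1/8 s, in which the tool goes at most 62.5 mm and 10.7 degrees, less where a joint would pass 70% of its speed; a pose out of reach is approached as far as the arm can. A call with a gripper value outside its range is refused whole. "fingers" is the opening, from 0 (shut) to 1 (fully open), set as the call begins (left out, the last holds). The fingers move at their own pace and stop on an object; the grip force is fixed at half the most. Time passes only in rows, so rows that repeat a pose let the fingers close. It gives the time, the measured TCP pose, the force, the opening and the grip force at its end, in the units of the state.
- state(): the state, without advancing time (a new reading comes with each control period).
- imaging.read_camera(name): name is "side" or "top"; returns a dict with "color" (400x640x3 uint8, red, green, blue), "z_map" (400x640 float32, mm along the optical axis (not along the pixel's ray), 0 where there is no reading), "intrinsics" (3x3 intrinsics, pixels), "distortion" ([k1, k2, p1, p2, k3] as OpenCV has them; the pictures are not rectified), "camera_from_world" (4x4, takes a point from world to camera coordinates). Camera axes: x right, y up, looking along -z (the intrinsics and any distortion apply to the point x, -y, -z); pixel columns grow to the right and rows downward; lengths in mm; the calibration is good to about 2 mm. A picture is of the moment at which its call begins.
- env.job_done(): hands the job in; it is judged then, once.
Trained networks look in the newest picture that a camera, given by its name, has taken for a name from the list of things; names that differ only in an ending like _2 or _b are one class to them, and where a whole thing is asked for, a point or a joint stands for the part that bears it (a point fixed in the world has none). Each returns a list of dicts, best first, with "confidence" (0 to 1); they miss things now and then, are a little off and sometimes report something else, mostly with a low value. They report only what shows in the picture. A call takes as long as a camera call. They do not tell look-alikes from the thing itself.
- spot_in(camera, target): "bbox" ([left, top, right, bottom] in pixels, round what is visible of it).
- mark_of(camera, target): "uv" ([column, row] in pixels: a listed point, or the origin of a listed thing).
The state is a dict: "t": time; "joints": joint angles; "qvel": joint speeds; "tau": joint torques, N m; "eef_pos": TCP position; "tcp_rot": TCP orientation; "ft_force": force on the tool from outside, world axes, zero at the start; "moment": the same for the moment, N m; "opening": opening from 0.0 (shut) to 1.0 (fully open); "grip_force": force on a finger pad.
Only numpy, scipy, OpenCV 4.12 (cv2) and the standard library are available. Lean on these libraries where they do the work, as an engineer would, in place of code of your own. Each camera call takes 0.05 s, during which the arm holds its last target. There are 200 camera calls.

## Task

Two or three fly panels lie face down on the green mat: take the lifter from its rest and turn every one of them face up with it, without touching a panel with the fingers until it is face up. Then lay the panels face up and flat, side by side, in the open top drawer, and when all are in, push the drawer fully home past its catch. Leave the lifter lying back in its rest, blade and handle as you found it, and do not disturb the other things on the bench.

Things in the scene. Friction and masses are not known exactly. Their poses are not given: they have to be found in the camera images.
- drawer (a joint): Top drawer of a low oak drawer unit, front facing the robot. Value in m: 0 = fully home, grows as it is pulled out along the unit's -x, at most 0.16. About 1 N of friction and light damping; a spring catch resists (about 2 N more) from 10 to 5 mm before home, then draws it in over the last 3 mm and holds it; 5 to 10 N push it home.
- chest: The drawer unit, 250 deep (x) x 345 wide (y) x 100 mm high. Origin: centre of its underside, on the bench, z up. Its front face is 125 mm along its own -x; each drawer has two steel knobs, 90 mm left and right of its middle, 17 mm proud. Its top covers all but the pulled-out part of the drawer.
- drawer_front (a point): Centre of the outer face of the drawer's front board (345 wide x 39 high x 15 mm thick; this point is 69 mm above the bench). Axes as the unit's: +x points into the unit, which is the way to push.
- rest: Dark wooden rest of the lifter, fixed to the bench: block 165 x 52 x 24 mm high with a saddle at its -x end (from 51 to 35 mm behind the origin) that carries the rear of the handle, 24 mm above the block, between two cheeks 29 mm apart that rise another 13 mm. Origin on the bench; its +x is the way the lifter's blade points when it lies there.
- rest_seat (a point): Point of the rest where the lifter's origin comes to lie (top of the block, 24 mm above the bench); axes as the rest's.
- lifter: Lifter, 110 g: cranked steel blade (34 wide, 2 thick, flat from 45 to 105 mm ahead of the origin) on a blue handle (18 wide, 22 high, from 50 mm behind to 35 mm ahead of the origin, underside 24 mm above the blade's underside). Origin in the plane of the blade's underside, straight below the grip point; +x to the blade's tip, z up as it lies in the rest.
- lifter_grip (a point): Centre of the handle where it balances, 35 mm above the lifter's origin; grip across the 18 mm width (y).
- lifter_tip (a point): Middle of the blade's front edge, on its underside; 105 mm ahead of the lifter's origin.
- drawer_floor (a point): Top of the drawer's floor (56 mm above the bench), mid width, at the inner face of the front board; moves with the drawer. +x runs into the unit, y along the width. Inside: x = 6 to 211 mm, y = -151 to 151 mm; walls 28 and front 32 mm above the floor. Open from above only for x from 6 mm to the joint's value. Three panels fit in a row, 72 mm sides along y, 98 mm apart.
- panel0: Fly panel: black plate 56 (x) x 72 (y) x 6 mm, 40 to 85 g; yellow foam face with flies and, flush in its corners, four red posts 8 x 8 x 8 mm; plain black back. Origin: centre of the post-tip plane, z towards the back. Face down (start): z up, stands on the posts, 8 mm gap under the plate, 56 mm wide on the 72 mm sides. Face up: z down, origin 14 mm above the support. May be absent.
- panel1: Fly panel: black plate 56 (x) x 72 (y) x 6 mm, 40 to 85 g; orange foam face with flies and, flush in its corners, four red posts 8 x 8 x 8 mm; plain black back. Origin: centre of the post-tip plane, z towards the back. Face down (start): z up, stands on the posts, 8 mm gap under the plate, 56 mm wide on the 72 mm sides. Face up: z down, origin 14 mm above the support. May be absent.
- panel2: Fly panel: black plate 56 (x) x 72 (y) x 6 mm, 40 to 85 g; cream foam face with flies and, flush in its corners, four red posts 8 x 8 x 8 mm; plain black back. Origin: centre of the post-tip plane, z towards the back. Face down (start): z up, stands on the posts, 8 mm gap under the plate, 56 mm wide on the 72 mm sides. Face up: z down, origin 14 mm above the support. May be absent.
- cement: Bystander, not to be disturbed: small amber glass bottle with black cap, 34 mm across, 62 mm tall. Origin near the middle of its underside.
- beadjar: Bystander, not to be disturbed: low clear bead jar, 48 mm across, 45 mm tall. Origin near the middle of its underside.
- pliers: Bystander, not to be disturbed: red-handled pliers lying flat, about 150 mm long. Origin near the middle of its underside.
- scissors: Bystander, not to be disturbed: red-ringed scissors lying flat, about 125 mm long. Origin near the middle of its underside.
- snips: Bystander, not to be disturbed: black-ringed scissors lying flat, about 125 mm long. Origin near the middle of its underside.
- marker: Bystander, not to be disturbed: brown marker pen lying flat, 130 mm long, 15 mm thick. Origin near the middle of its underside.
- whipper: Bystander, not to be disturbed: whip-finishing tool with dark wooden handle and brass wire, lying flat, 150 mm long. Origin near the middle of its underside.
Mind the look-alikes: they are no part of the job. What is shaped like the panel2 but pink, purple or turquoise is not meant.

How it is judged (in metres and radians):
On the way, in this order (a step that is already met when the one before it is completed fails the run):
1. every panel has been turned face up (angle between each of panel0, panel1, panel2's own z axis and vertical above 2.9 rad), for 0.2 s.
2. every panel lies face up and flat on the floor of the open drawer, let go (all of step 1 and x of panel0 in the frame of drawer_floor between 0.02 and 0.2 m and y of panel0 in the frame of drawer_floor between -0.152 and 0.152 m and z of panel0 in the frame of drawer_floor between 0.008 and 0.019 m and x of panel1 in the frame of drawer_floor between 0.02 and 0.2 m and y of panel1 in the frame of drawer_floor between -0.152 and 0.152 m and z of panel1 in the frame of drawer_floor between 0.008 and 0.019 m and x of panel2 in the frame of drawer_floor between 0.02 and 0.2 m and y of panel2 in the frame of drawer_floor between -0.152 and 0.152 m and z of panel2 in the frame of drawer_floor between 0.008 and 0.019 m and value of joint drawer above 0.06 m and contact force between the fingers and panel0 below 0.2 N and contact force between the fingers and panel1 below 0.2 N and contact force between the fingers and panel2 below 0.2 N), for 0.2 s.
3. the drawer is pushed fully home past its detent (value of joint drawer below 0.003 m), for 0.2 s.
At the end, for the whole second after the job is handed in: All panels present lie face up (within about 14 degrees), flat on the drawer floor and at rest; the drawer is home within 3 mm; the lifter lies level in its rest, blade the same way as at the start, within 20 mm of its seat and about 11 degrees of its direction; everything is released (all of step 1 and x of panel0 in the frame of drawer_floor between 0.02 and 0.2 m and y of panel0 in the frame of drawer_floor between -0.152 and 0.152 m and z of panel0 in the frame of drawer_floor between 0.008 and 0.019 m and x of panel1 in the frame of drawer_floor between 0.02 and 0.2 m and y of panel1 in the frame of drawer_floor between -0.152 and 0.152 m and z of panel1 in the frame of drawer_floor between 0.008 and 0.019 m and x of panel2 in the frame of drawer_floor between 0.02 and 0.2 m and y of panel2 in the frame of drawer_floor between -0.152 and 0.152 m and z of panel2 in the frame of drawer_floor between 0.008 and 0.019 m and linear speed of each of panel0, panel1, panel2, lifter below 0.03 m/s and value of joint drawer below 0.003 m and distance between lifter and rest_seat below 0.02 m and angle between lifter's own z axis and vertical below 0.1 rad and angle between the x axis of lifter and the x axis of rest, either way round below 0.2 rad and x of lifter_tip in the frame of rest above 0.06 m); the robot touches nothing.
It fails at once if a panel that is not yet face up is touched with the fingers (contact force between the fingers and panel0 above 1 N and angle between panel0's own z axis and vertical below 2.2 rad).
It fails at once if a panel that is not yet face up is touched with the fingers (contact force between the fingers and panel1 above 1 N and angle between panel1's own z axis and vertical below 2.2 rad).
It fails at once if a panel that is not yet face up is touched with the fingers (contact force between the fingers and panel2 above 1 N and angle between panel2's own z axis and vertical below 2.2 rad).
It fails at once if another thing on the bench is moved by more than 30 mm (distance of any of cement, beadjar, pliers, scissors, snips, marker, whipper from where it was at the start of the episode above 0.03 m).
Of panel0, panel1, panel2 only 2 to 3 are there at a start; the rules pass over those that are not, and their reading is None.
At some moment in a run one of panel0, panel1, panel2 may be knocked a few centimetres aside while the robot is not near it.
It also fails if it takes over 210 s, if anything falls off the work surface, if the arm or the gripper's body presses on something with over 40 N, if the wrist force passes 120 N, or if a joint passes its speed limit or range.

## Working session

There is one attempt and no reset: what is moved stays moved. The work goes in short steps, Python scripts to look and compute and a tool call to move; the robot and the scene stay as the last step left them, time stands still between calls to the robot, and variables do not carry over. Pictures are saved under pics/ and viewed, at most 14 in all, crops included, and the job is handed in when it is done.

Besides the shell and the picture viewer there is one more tool, called after "Emit:" as name(argument=value, ...) on one line, values as JSON. step_arm: Moves the arm, as the interface text tells. Its arguments: {"type":"object","properties":{"increments":{"type":"array"},"fingers":{"type":"number"}},"required":["increments"]}

```bash
mkdir -p pics; cat > h.py <<'E'
import numpy as np, cv2
from cell import state, imaging, env, spot_in, mark_of
def shot(c,name=None):
    d=imaging.read_camera(c)
    if name: cv2.imwrite('pics/'+name,d['color'][:,:,::-1])
    return d
def ray(d,uv):
    K=np.array(d['intrinsics'],float);D=np.array(d['distortion'],float)
    p=cv2.undistortPoints(np.array(uv,float).reshape(-1,1,2),K,D).reshape(-1,2)
    T=np.array(d['camera_from_world'],float);R=T[:3,:3];o=-R.T@T[:3,3]
    v=np.c_[p[:,0],-p[:,1],-np.ones(len(p))]@R
    return o,v
def atz(d,uv,z):
    o,v=ray(d,uv); return o+v*((z-o[2])/v[:,2])[:,None]
def cloud(d):
    h,w=d['z_map'].shape
    g=np.stack(np.meshgrid(np.arange(w),np.arange(h)),-1).reshape(-1,2)
    o,v=ray(d,g)
    P=o+v*d['z_map'].reshape(-1,1)
    P[d['z_map'].ravel()==0]=np.nan
    return P.reshape(h,w,3)
def proj(d,P):
    T=np.array(d['camera_from_world'],float);q=np.atleast_2d(P)@T[:3,:3].T+T[:3,3]
    q=q*[1,-1,-1]
    return cv2.projectPoints(q,np.zeros(3),np.zeros(3),np.array(d['intrinsics'],float),np.array(d['distortion'],float))[0].reshape(-1,2)
E
python3 - <<'E'
from h import *
for c in('top','side'):
    d=shot(c,c+'0.png'); P=cloud(d)
    for n in ['panel0','panel1','panel2','lifter','rest','drawer','cement','beadjar','pliers','scissors','snips','marker','whipper']:
        r=spot_in(c,n)
        print(c,n,[(np.round(x['bbox']).astype(int).tolist(),round(x['confidence'],2)) for x in r[:4]])
    for n in ['lifter_grip','lifter_tip','drawer_front','drawer_floor','rest','rest_seat','lifter','chest']:
        r=mark_of(c,n)
        print(c,n,[(np.round(x['uv'],1).tolist(),round(x['confidence'],2),np.round(P[int(x['uv'][1]),int(x['uv'][0])]).tolist()) for x in r[:2]])
print(state())
E
```

```text
top panel0 [([451, 233, 472, 251], 0.62), ([334, 183, 355, 203], 0.6), ([384, 262, 407, 291], 0.55), ([147, 159, 243, 211], 0.26)]
top panel1 [([451, 233, 472, 251], 0.62), ([334, 183, 355, 203], 0.6), ([384, 262, 407, 291], 0.55), ([147, 159, 243, 211], 0.26)]
top panel2 [([451, 233, 472, 251], 0.62), ([334, 183, 355, 203], 0.6), ([384, 262, 407, 291], 0.55), ([147, 159, 243, 211], 0.26)]
top lifter [([276, 164, 291, 209], 0.81), ([391, 231, 428, 254], 0.17)]
top rest [([269, 162, 291, 212], 0.59)]
top drawer [([145, 157, 242, 215], 0.89), ([144, 99, 251, 214], 0.47)]
top cement [([410, 205, 418, 216], 0.44)]
top beadjar [([282, 122, 300, 136], 0.71), ([275, 165, 291, 206], 0.66)]
top pliers [([390, 233, 431, 252], 0.56), ([402, 161, 433, 187], 0.28)]
top scissors [([316, 121, 339, 151], 0.74), ([336, 183, 355, 204], 0.59)]
top snips [([203, 232, 219, 266], 0.72), ([352, 210, 367, 230], 0.19)]
top marker [([268, 162, 291, 211], 0.71), ([274, 220, 293, 245], 0.42), ([390, 230, 428, 252], 0.28)]
top whipper [([419, 169, 432, 185], 0.5)]
top lifter_grip [([358.5, 221.7], 0.62, [422.0, 
[... 2199 characters left out ...]
, 0.24, [472.0, 324.0, 89.0])]
{'t': 2.2, 'joints': array([-1.41259263e+00,  4.90869439e-01,  1.55891314e+00,  2.88503569e-05,
        1.09167831e+00, -1.05593787e-01]), 'qvel': array([-0.00065669,  0.00017478,  0.00123403,  0.00057976, -0.00039001,
        0.00140755]), 'tau': array([ 2.37904142e-04, -6.12469268e+01, -2.58426082e+01,  6.93666958e-02,
        4.46116878e-02, -1.37167223e-05]), 'eef_pos': array([ 163.00296888, -603.38729601,  214.67540835]), 'tcp_rot': array([ 3.14145892e+00, -1.15725426e-05,  2.63784190e-01]), 'ft_force': array([ 0.30682422,  0.69570075, -0.04981151]), 'moment': array([ 0.03780233,  0.01876264, -0.00389944]), 'grip_force': 0.0, 'opening': 1.0023368465516387}
```

View pics/top0.png

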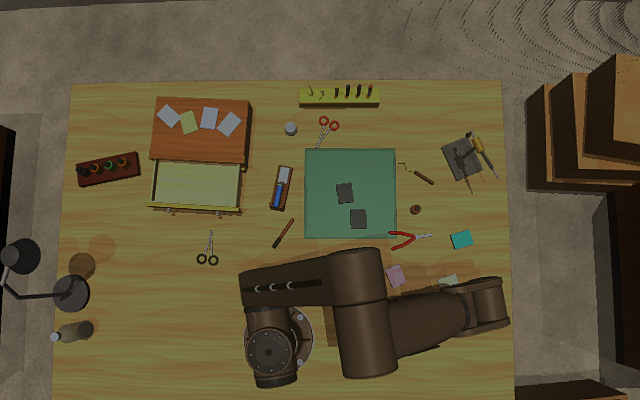

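View pics/side0.png

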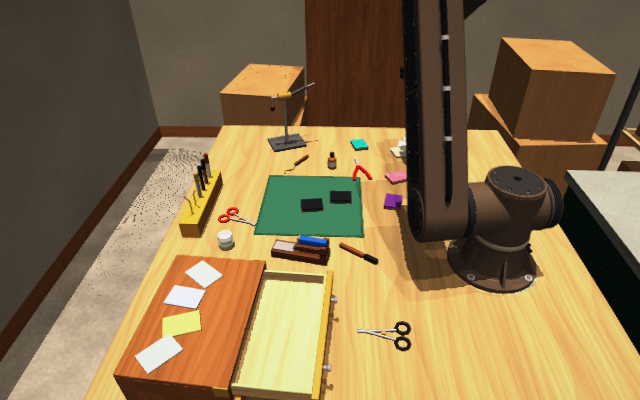

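```bash
python3 - <<'E'
from h import *
out=[]
for c in('top','side'):
    d=shot(c); im=d['color']; P=cloud(d)
    hsv=cv2.cvtColor(im,cv2.COLOR_RGB2HSV)
    # mat
    g=cv2.inRange(hsv,(65,60,30),(95,255,255)); cs,_=cv2.findContours(g,cv2.RETR_EXTERNAL,cv2.CHAIN_APPROX_NONE)
    m=max(cs,key=cv2.contourArea); q=cv2.approxPolyDP(cv2.convexHull(m),6,True).reshape(-1,2)
    print(c,'mat',np.round(atz(d,q,2)[:,:2]).tolist(), 'matz',np.nanmedian(P[g>0][:,2]))
    mask=np.zeros_like(g);cv2.fillPoly(mask,[cv2.convexHull(m)],255); mask=cv2.erode(mask,np.ones((5,5)))
    dark=((im.max(2)<60)&(mask>0)).astype(np.uint8)
    cs,_=cv2.findContours(dark,cv2.RETR_EXTERNAL,cv2.CHAIN_APPROX_NONE)
    for k in cs:
        if cv2.contourArea(k)<60: continue
        M=np.zeros_like(dark);cv2.drawContours(M,[k],-1,1,-1)
        W=atz(d,k.reshape(-1,2),14 if c=='top' else 10)[:,:2]
        print(c,'panel',cv2.minAreaRect(W.astype(np.float32)),'z',np.nanmedian(P[M>0][:,2]))
    b=cv2.inRange(hsv,(100,120,60),(125,255,255)); cs,_=cv2.findContours(b,cv2.RETR_EXTERNAL,cv2.CHAIN_APPROX_NONE)
    k=max(cs,key=cv2.contourArea); W=atz(d,k.reshape(-1,2),70)[:,:2]
    print(c,'handle',cv2.minAreaRect(W.astype(np.float32)),cv2.boundingRect(k))
    # chest top
    if c=='top':
        t=(abs(P[:,:,2]-100)<6)&(P[:,:,1]>100)&(P[:,:,0]>400)
        w=P[t][:,:2].astype(np.float32); print('chest',len(w),cv2.minAreaRect(w))
        k,_=cv2.findContours(cv2.morphologyEx(t.astype(np.uint8),cv2.MORPH_OPEN,np.ones((5,5))),cv2.RETR_EXTERNAL,cv2.CHAIN_APPROX_NONE)
        k=max(k,key=cv2.contourArea);print('chest',cv2.minAreaRect(atz(d,k.reshape(-1,2),100)[:,:2].astype(np.float32)))
        cr=cv2.resize(im[90:260,130:450],None,fx=2.5,fy=2.5,interpolation=cv2.INTER_CUBIC);cv2.imwrite('pics/crop_top.png',cr[:,:,::-1])
    else:
        cr=cv2.resize(im[140:280,210:420],None,fx=3.8,fy=3.8,interpolation=cv2.INTER_CUBIC);cv2.imwrite('pics/crop_side.png',cr[:,:,::-1])
E
```

```text
top mat [[695.0, -426.0], [361.0, -427.0], [361.0, -90.0], [695.0, -95.0]] matz 1.2725192246862207
top panel ((524.4335327148438, -238.51422119140625), (72.57735443115234, 58.55487823486328), 8.1790189743042) z 13.198651008692536
top handle ((507.9851379394531, 2.4651870727539062), (16.346187591552734, 76.26508331298828), 78.82317352294922) (273, 185, 9, 22)
chest 4959 ((672.522705078125, 428.3414611816406), (616.3946533203125, 408.72430419921875), 85.88932037353516)
chest ((831.08203125, 321.2886657714844), (40.04792785644531, 29.810108184814453), 2.731433868408203)
side mat [[697.0, -421.0], [364.0, -420.0], [365.0, -95.0], [696.0, -91.0]] matz 2.36333041583066
side panel ((528.101318359375, -237.8251953125), (70.4848861694336, 71.12903594970703), 7.979499816894531) z 14.678818709378106
side panel ((432.2972717285156, -286.90655517578125), (69.65399169921875, 71.36371612548828), 1.4205131530761719) z 14.672190371759825
side handle ((508.8666076660156, 11.626840591430664), (34.43824768066406, 79.78337860107422), 78.85614776611328) (299, 236, 28, 11)
```

View pics/crop_top.png

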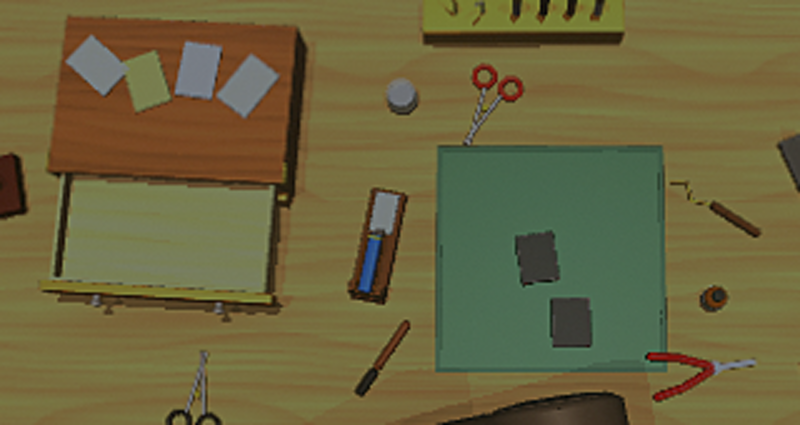

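View pics/crop_side.png

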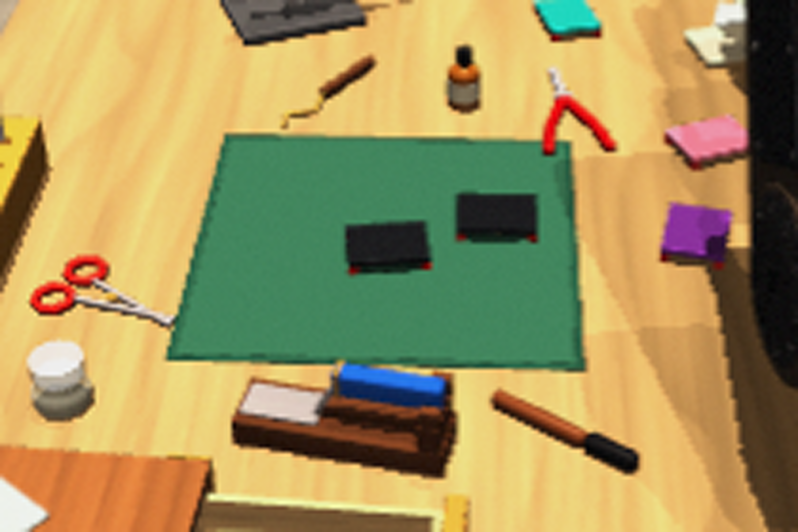

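```bash
python3 - <<'E'
from h import *
D={c:shot(c) for c in('top','side')}
def tri(n):
    os,vs,txt=[],[],[]
    for c in D:
        mark_of
        r=mark_of(c,n)
        r=[x for x in r if not(n=='lifter_grip' and x['uv'][0]>340)]
        if not r: continue
        o,v=ray(D[c],[r[0]['uv']]);v=v[0]/np.linalg.norm(v[0]);os.append(o);vs.append(v)
    A=sum(np.eye(3)-np.outer(v,v) for v in vs);b=sum((np.eye(3)-np.outer(v,v))@o for o,v in zip(os,vs))
    return np.round(np.linalg.solve(A,b),1), [np.round(o+v*((Z[n]-o[2])/v[2]),1)[:2].tolist() for o,v in zip(os,vs)]
Z=dict(lifter_grip=59,lifter_tip=24,lifter=24,rest=0,rest_seat=24,drawer_front=69,drawer_floor=56,chest=0)
for n in Z: print(n,*tri(n))
d=D['top'];P=cloud(d)
t=(abs(P[:,:,2]-100)<7)&(P[:,:,1]>100)&(P[:,:,1]<520)&(P[:,:,0]>540)&(P[:,:,0]<850)
k,_=cv2.findContours(cv2.morphologyEx(t.astype(np.uint8),cv2.MORPH_CLOSE,np.ones((5,5))),cv2.RETR_EXTERNAL,cv2.CHAIN_APPROX_NONE)
k=max(k,key=cv2.contourArea);print('chest',cv2.minAreaRect(atz(d,k.reshape(-1,2),100)[:,:2].astype(np.float32)))
c2=lambda u,v:(130+u/2.5,90+v/2.5)
# board ends (z=88), chest front edge (z=100), drawer side walls
print('board',atz(d,[c2(40,284),c2(275,296)],88.5).round().tolist())
print('chest front',atz(d,[c2(50,172),c2(283,182)],100).round().tolist())
im=d['color']
dk=((im.max(2)<75)&(P[:,:,0]>380)&(P[:,:,0]<580)&(P[:,:,1]<-150)&(P[:,:,1]>-350)).astype(np.uint8)
for k in cv2.findContours(dk,cv2.RETR_EXTERNAL,cv2.CHAIN_APPROX_NONE)[0]:
    if cv2.contourArea(k)>60: print(cv2.minAreaRect(atz(d,k.reshape(-1,2),15)[:,:2].astype(np.float32)))
for n in ['pliers','marker','cement']:
    x=[r for r in mark_of('top',n)][:1]; print(n,[atz(d,[r['uv']],5).round().tolist() for r in x])
E
```

```text
lifter_grip [520.9   3.4  70.5] [[522.1, 4.7], [522.6, -9.8]]
lifter_tip [565.    5.5  55.4] [[526.7, 6.4], [614.9, -35.2]]
lifter [513.4  -7.   23.2] [[511.1, -7.0], [515.6, -6.6]]
rest [526.   -7.    1.5] [[539.7, -7.6], [512.8, -5.5]]
rest_seat [512.6  13.7  39.5] [[508.1, 15.7], [520.6, -4.3]]
drawer_front [460.5 309.1  85.6] [[462.8, 314.0], [460.5, 296.7]]
drawer_floor [477.8 314.5  58.4] [[480.0, 315.1], [476.1, 313.1]]
chest [735.9 289.8   5.3] [[727.5, 289.6], [747.9, 285.1]]
chest ((745.7068481445312, 291.2440185546875), (350.90509033203125, 229.7810821533203), 86.52738952636719)
board [[477.0, 474.0, 88.0], [460.0, 132.0, 88.0]]
chest front [[639.0, 464.0, 100.0], [622.0, 123.0, 100.0]]
((431.4329528808594, -287.7284240722656), (58.499080657958984, 69.68896484375), 89.96416473388672)
((525.592041015625, -238.29849243164062), (75.1812515258789, 58.52177047729492), 8.179157257080078)
pliers [[[355.0, -494.0, 5.0]]]
marker [[[384.0, -17.0, 5.0]]]
cement [[[469.0, -489.0, 5.0]]]
```

```bash
cat > plan.py <<'E'
import numpy as np, json
from cell import state
def cur():
    s=state(); return np.r_[s['eef_pos'],s['tcp_rot'][2]]
def plan(wps,start=None,step=55.,ang=0.17,hold=1):
    """wps: (x,y,z,yaw[,step]); yaw None keeps. Prints the calls of step_arm."""
    p=cur() if start is None else np.array(start,float); poses=[]
    for w in wps:
        w=list(w); st=w[4] if len(w)>4 else step
        if w[3] is None: w[3]=p[3]
        dy=(w[3]-p[3]+np.pi)%(2*np.pi)-np.pi if len(w)<6 else w[3]-p[3]
        d=np.r_[np.array(w[:3])-p[:3],dy]
        n=max(1,int(np.ceil(max(np.linalg.norm(d[:3])/st,abs(dy)/ang))))
        poses+=[p+d*k/n for k in range(1,n+1)]; p=p+d
    poses+=[p]*hold; b=cur() if start is None else np.array(start,float)
    for i in range(0,len(poses),5):
        c,s=np.cos(b[3]),np.sin(b[3]); rows=[]
        for q in poses[i:i+5]:
            e=q-b; rows.append({"slide":[round((c*e[0]+s*e[1])/1e3,4),round((s*e[0]-c*e[1])/1e3,4),round(-e[2]/1e3,4)],"roll":round(-e[3],3)})
        print(json.dumps(rows)); b=poses[min(i+4,len(poses)-1)]
E
python3 -c "
from plan import *
plan([(515,-1,150,2.946)])"
```

```text
[{"slide": [0.0311, -0.0306, 0.004], "roll": -0.168}, {"slide": [0.0621, -0.0612, 0.0081], "roll": -0.335}, {"slide": [0.0932, -0.0918, 0.0121], "roll": -0.503}, {"slide": [0.1242, -0.1224, 0.0162], "roll": -0.671}, {"slide": [0.1553, -0.1531, 0.0202], "roll": -0.838}]
[{"slide": [0.0435, 0.0026, 0.004], "roll": -0.168}, {"slide": [0.0871, 0.0052, 0.0081], "roll": -0.335}, {"slide": [0.1306, 0.0078, 0.0121], "roll": -0.503}, {"slide": [0.1741, 0.0105, 0.0162], "roll": -0.671}, {"slide": [0.2176, 0.0131, 0.0202], "roll": -0.838}]
[{"slide": [0.0272, 0.0341, 0.004], "roll": -0.168}, {"slide": [0.0543, 0.0682, 0.0081], "roll": -0.335}, {"slide": [0.0815, 0.1023, 0.0121], "roll": -0.503}, {"slide": [0.1087, 0.1364, 0.0162], "roll": -0.671}, {"slide": [0.1358, 0.1706, 0.0202], "roll": -0.838}]
[{"slide": [-0.0072, 0.043, 0.004], "roll": -0.168}, {"slide": [-0.0072, 0.043, 0.004], "roll": -0.168}]
```

Candidates: for the lifter, the blue handle on the rest at top (277,195) versus the brown marker (283,233). For the panels, the two black plates on the mat at top (345,193) and (358,219) versus the pink, purple, turquoise and cream tiles off the mat, e.g. (396,275) and (461,239). I choose the blue handle and the two black plates; the crops confirm both.

Emit:
step_arm(increments=[{"slide":[0.0311,-0.0306,0.004],"roll":-0.168},{"slide":[0.0621,-0.0612,0.0081],"roll":-0.335},{"slide":[0.0932,-0.0918,0.0121],"roll":-0.503},{"slide":[0.1242,-0.1224,0.0162],"roll":-0.671},{"slide":[0.1553,-0.1531,0.0202],"roll":-0.838}])

```text
t: 3.98
eef_pos: [273.5, -413.9, 194.5]
tcp_rot: [3.141, 0.0, 1.107]
ft_force: [0.6, -1.0, -0.4]
opening: 1.002
grip_force: 0.0
```

Emit:
step_arm(increments=[{"slide":[0.0435,0.0026,0.004],"roll":-0.168},{"slide":[0.0871,0.0052,0.0081],"roll":-0.335},{"slide":[0.1306,0.0078,0.0121],"roll":-0.503},{"slide":[0.1741,0.0105,0.0162],"roll":-0.671},{"slide":[0.2176,0.0131,0.0202],"roll":-0.838}])

```text
t: 4.6
eef_pos: [383.7, -225.8, 174.3]
tcp_rot: [3.141, 0.001, 1.945]
ft_force: [0.9, -0.5, 0.1]
opening: 1.001
grip_force: 0.0
```

Emit:
step_arm(increments=[{"slide":[0.0272,0.0341,0.004],"roll":-0.168},{"slide":[0.0543,0.0682,0.0081],"roll":-0.335},{"slide":[0.0815,0.1023,0.0121],"roll":-0.503},{"slide":[0.1087,0.1364,0.0162],"roll":-0.671},{"slide":[0.1358,0.1706,0.0202],"roll":-0.838}])

```text
t: 5.22
eef_pos: [493.9, -37.4, 154.0]
tcp_rot: [-3.142, 0.0, 2.783]
ft_force: [0.1, -0.7, 0.8]
opening: 0.999
grip_force: 0.0
```

Emit:
step_arm(increments=[{"slide":[-0.0072,0.043,0.004],"roll":-0.168},{"slide":[-0.0072,0.043,0.004],"roll":-0.168}])

```text
t: 5.48
eef_pos: [516.0, 0.9, 149.7]
tcp_rot: [3.142, 0.0, 2.95]
ft_force: [-1.4, -1.3, -1.0]
opening: 1.001
grip_force: 0.0
```

Emit:
step_arm(increments=[{"slide":[0,0,0.04]},{"slide":[0,0,0.08]},{"slide":[0,0,0.1]},{"slide":[0,0,0.11]},{"slide":[0,0,0.11]}])

```text
invalid input at $.increments[0]: expected keys slide, roll
```

Emit:
step_arm(increments=[{"slide":[0,0,0]},{"slide":[0,0,0]},{"slide":[0,0,0]},{"slide":[0,0,0]},{"slide":[0,0,0]}], fingers=0)

```text
invalid input at $.increments[0]: expected keys slide, roll
```

Emit:
step_arm(increments=[{"slide":[0,0,0]},{"slide":[0,0,0]},{"slide":[0,0,0]},{"slide":[0,0,0]},{"slide":[0,0,0]}])

```text
invalid input at $.increments[0]: expected keys slide, roll
```

Emit:
step_arm(increments=[{"slide":[0,0,-0.01]},{"slide":[0,0,-0.02]},{"slide":[0,0,-0.03]},{"slide":[0,0,-0.04]},{"slide":[0,0,-0.04]}])

```text
invalid input at $.increments[0]: expected keys slide, roll
```

```bash
python3 - <<'E'
from h import *
s=state();print(s['t'],s['eef_pos'],s['tcp_rot'],s['opening'],s['grip_force'],s['ft_force'])
for c in('top','side'):
    d=shot(c); im=d['color']
    u=proj(d,s['eef_pos'])[0].astype(int);print(u)
    a=im[max(u[1]-55,0):u[1]+35,max(u[0]-60,0):u[0]+60]
    a=cv2.resize(a,(600,450),interpolation=cv2.INTER_CUBIC)
    globals()[c]=a
cv2.imwrite('pics/grip.png',np.hstack([cv2.resize(top,(400,300)),cv2.resize(side,(400,300))])[:,:,::-1])
E
```

```text
5.475 [516.02691914   0.86231252 149.6752789 ] [3.14153889e+00 1.01873147e-04 2.95032656e+00] 1.0011262771278806 0.0 [-1.36862741 -1.25372583 -1.02091984]
[275 189]
[309 216]
```

View pics/grip.png

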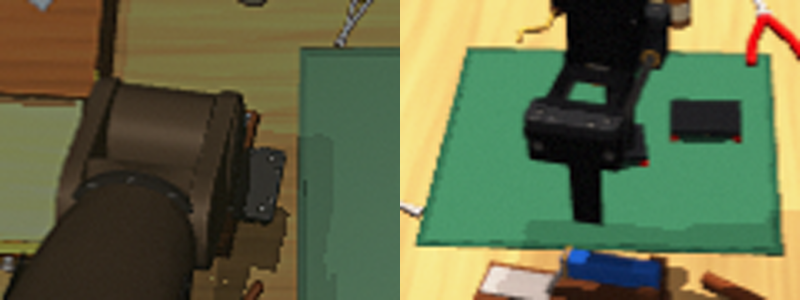

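The picture shows the gripper above the blue handle; no move ran, because the rows need "roll". Repeating them with it.

Emit:
step_arm(increments=[{"slide":[0,0,0.04],"roll":0},{"slide":[0,0,0.08],"roll":0},{"slide":[0,0,0.1],"roll":0},{"slide":[0,0,0.11],"roll":0},{"slide":[0,0,0.11],"roll":0}])

```text
t: 6.2
eef_pos: [515.0, -1.7, 40.0]
tcp_rot: [-3.141, -0.0, 2.944]
ft_force: [-0.2, 0.6, -0.0]
opening: 0.999
grip_force: 0.0
```

Emit:
step_arm(increments=[{"slide":[0,0,0],"roll":0},{"slide":[0,0,0],"roll":0},{"slide":[0,0,0],"roll":0},{"slide":[0,0,0],"roll":0},{"slide":[0,0,0],"roll":0}], fingers=0)

```text
t: 6.82
eef_pos: [515.3, -1.1, 40.1]
tcp_rot: [-3.142, 0.0, 2.946]
ft_force: [0.9, 0.1, 0.3]
opening: 0.531
grip_force: 0.0
```

Emit:
step_arm(increments=[{"slide":[0,0,0],"roll":0},{"slide":[0,0,0],"roll":0},{"slide":[0,0,0],"roll":0},{"slide":[0,0,0],"roll":0},{"slide":[0,0,0],"roll":0}])

```text
t: 7.45
eef_pos: [515.2, -1.1, 40.0]
tcp_rot: [-3.142, -0.0, 2.946]
ft_force: [-0.6, -0.7, -0.3]
opening: 0.188
grip_force: 30.0
```

Emit:
step_arm(increments=[{"slide":[0,0,-0.01],"roll":0},{"slide":[0,0,-0.02],"roll":0},{"slide":[0,0,-0.03],"roll":0},{"slide":[0,0,-0.04],"roll":0},{"slide":[0,0,-0.04],"roll":0}])

```text
t: 8.07
eef_pos: [515.6, -1.2, 80.9]
tcp_rot: [3.142, 0.002, 2.946]
ft_force: [0.2, 0.4, -1.6]
opening: 0.185
grip_force: 30.0
```

```bash
python3 - <<'E'
from h import *
s=state();print(s['t'],s['eef_pos'],s['tcp_rot'],s['opening'],s['grip_force'],s['ft_force'])
for c in('top','side'):
    d=shot(c); im=d['color']
    u=proj(d,s['eef_pos'])[0].astype(int);print(u)
    a=im[max(u[1]-55,0):u[1]+35,max(u[0]-60,0):u[0]+60]
    globals()[c]=cv2.resize(a,(400,300),interpolation=cv2.INTER_CUBIC)
cv2.imwrite('pics/grip2.png',np.hstack([top,side])[:,:,::-1])
E
```

```text
8.075 [515.58097139  -1.15261272  80.93240633] [3.14156639e+00 1.67773829e-03 2.94578354e+00] 0.1846774507614524 29.951802492141724 [ 0.23746957  0.41128972 -1.55433518]
[278 193]
[310 235]
```

View pics/grip2.png

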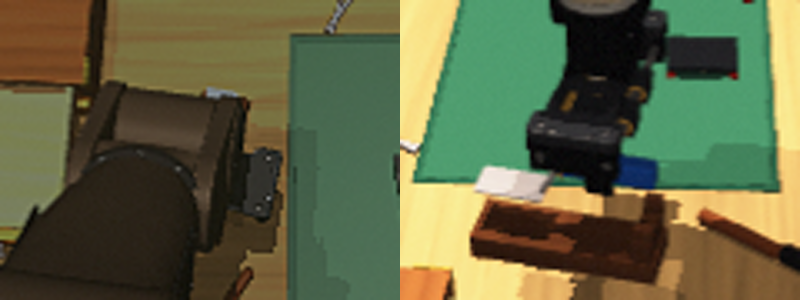

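```bash
cat >> h.py <<'E'
def tip():
    """blade outline seen by the side camera, relative to TCP in blade axes (ahead,left)"""
    s=state(); d=shot('side'); im=d['color']; hsv=cv2.cvtColor(im,cv2.COLOR_RGB2HSV)
    e=s['eef_pos']; yaw=s['tcp_rot'][2]+np.pi; f=np.array([np.cos(yaw),np.sin(yaw)]); l=np.array([-f[1],f[0]])
    z=e[2]-16+2
    c=proj(d,np.r_[e[:2]+f*75,z])[0].astype(int)
    m=np.zeros(im.shape[:2],np.uint8); m[c[1]-22:c[1]+22,c[0]-22:c[0]+22]=1
    m&=((hsv[:,:,1]<40)&(hsv[:,:,2]>110)).astype(np.uint8)
    n,L,st,ce=cv2.connectedComponentsWithStats(m); i=1+np.argmax(st[1:,4])
    k=np.argwhere(L==i)[:,::-1]; W=atz(d,k,z)[:,:2]-e[:2]
    a,b=W@f,W@l
    print('n',len(k),'ahead',np.percentile(a,[1,50,99]).round(1),'left',np.percentile(b,[2,50,98]).round(1))
    r=cv2.minAreaRect(np.c_[a,b].astype(np.float32)); print(r)
def panels(c='side'):
    d=shot(c); im=d['color']; P=cloud(d)
    dk=((im.max(2)<(60 if c=='side' else 75))&(P[:,:,0]>365)&(P[:,:,0]<690)&(P[:,:,1]<-95)&(P[:,:,1]>-420)&(P[:,:,2]<25)).astype(np.uint8)
    for k in cv2.findContours(dk,cv2.RETR_EXTERNAL,cv2.CHAIN_APPROX_NONE)[0]:
        if cv2.contourArea(k)>60: print(c,cv2.minAreaRect(atz(d,k.reshape(-1,2),15)[:,:2].astype(np.float32)),cv2.contourArea(k))
E
python3 - <<'E'
from h import *
tip(); panels('side'); panels('top')
E
```

```text
n 161 ahead [ 53.1  80.3 109.2] left [-17.9  -1.2  15.1]
((80.72628784179688, -1.2163829803466797), (57.16818618774414, 34.54850769042969), 1.2839187383651733)
side ((432.8934020996094, -282.5873718261719), (69.13590240478516, 64.47834777832031), 2.2542059421539307) 210.5
top ((431.4329528808594, -287.7284240722656), (58.499080657958984, 69.68896484375), 89.96416473388672) 284.5
top ((525.592041015625, -238.29849243164062), (75.1812515258789, 58.52177047729492), 8.179157257080078) 266.0
```

```bash
python3 -c "
from plan import *
plan([(512,-20,95,None),(504.6,-97,80,1.714),(504.6,-97,20.5,1.714,20)])"
```

```text
[{"slide": [-0.0007, -0.0191, -0.0153], "roll": -0.0}, {"slide": [-0.0017, -0.0288, -0.0135], "roll": 0.154}, {"slide": [-0.0026, -0.0384, -0.0116], "roll": 0.308}, {"slide": [-0.0036, -0.048, -0.0097], "roll": 0.462}, {"slide": [-0.0046, -0.0576, -0.0078], "roll": 0.616}]
[{"slide": [-0.0063, -0.0073, 0.0019], "roll": 0.154}, {"slide": [-0.0127, -0.0146, 0.0038], "roll": 0.308}, {"slide": [-0.019, -0.0219, 0.0056], "roll": 0.462}, {"slide": [-0.0254, -0.0292, 0.0075], "roll": 0.616}, {"slide": [-0.0254, -0.0292, 0.0273], "roll": 0.616}]
[{"slide": [0.0, 0.0, 0.0198], "roll": -0.0}, {"slide": [0.0, 0.0, 0.0397], "roll": -0.0}, {"slide": [0.0, 0.0, 0.0397], "roll": -0.0}]
```

Emit:
step_arm(increments=[{"slide":[-0.0007,-0.0191,-0.0153],"roll":0},{"slide":[-0.0017,-0.0288,-0.0135],"roll":0.154},{"slide":[-0.0026,-0.0384,-0.0116],"roll":0.308},{"slide":[-0.0036,-0.048,-0.0097],"roll":0.462},{"slide":[-0.0046,-0.0576,-0.0078],"roll":0.616}])

```text
t: 8.95
eef_pos: [508.4, -58.8, 87.4]
tcp_rot: [-3.141, -0.0, 2.325]
ft_force: [-0.5, 0.5, -1.9]
opening: 0.187
grip_force: 29.9
```

Emit:
step_arm(increments=[{"slide":[-0.0063,-0.0073,0.0019],"roll":0.154},{"slide":[-0.0127,-0.0146,0.0038],"roll":0.308},{"slide":[-0.019,-0.0219,0.0056],"roll":0.462},{"slide":[-0.0254,-0.0292,0.0075],"roll":0.616},{"slide":[-0.0254,-0.0292,0.0273],"roll":0.616}])

```text
t: 9.57
eef_pos: [505.3, -97.7, 60.7]
tcp_rot: [3.14, 0.001, 1.711]
ft_force: [-0.5, 0.1, -1.2]
opening: 0.191
grip_force: 30.0
```

```bash
python3 - <<'E'
from h import *
s=state();print(s['t'],s['eef_pos'],s['tcp_rot'],s['opening'],s['grip_force'],s['ft_force'])
tip(); panels('top'); panels('side')
d=shot('side'); cr=cv2.resize(d['color'][150:270,230:390],(800,600),interpolation=cv2.INTER_CUBIC); cv2.imwrite('pics/a1.png',cr[:,:,::-1])
E
```

```text
9.575 [505.30042206 -97.7414824   60.73491505] [3.13998444e+00 9.07807528e-04 1.71091208e+00] 0.1909520199057646 29.95320349931717 [-0.45332072  0.14148299 -1.18458902]
n 11 ahead [105.2 106.8 111.9] left [-16.6  -9.8  -0.8]
((108.6840591430664, -8.447382926940918), (16.04741668701172, 5.451700210571289), 84.22122192382812)
top ((400.28533935546875, -114.42205047607422), (65.6607437133789, 32.94132995605469), 0.34728002548217773) 95.0
top ((431.4329528808594, -287.7284240722656), (58.499080657958984, 69.68896484375), 89.96416473388672) 286.5
top ((525.592041015625, -238.29849243164062), (75.1812515258789, 58.52177047729492), 8.179157257080078) 269.0
side ((474.13140869140625, -104.450927734375), (54.539241790771484, 211.87464904785156), 88.76212310791016) 336.5
```

View pics/a1.png

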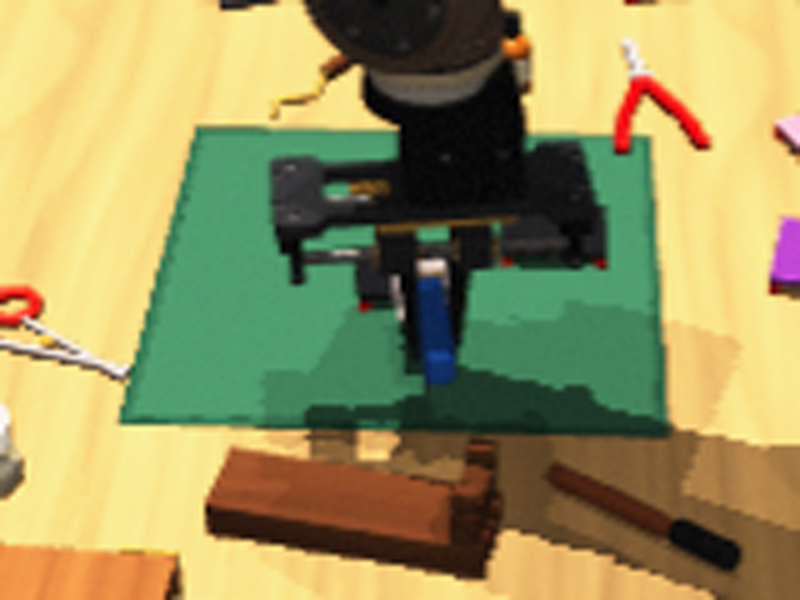

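Emit:
step_arm(increments=[{"slide":[0,0,0.015],"roll":0},{"slide":[0,0,0.03],"roll":0},{"slide":[0,0,0.038],"roll":0},{"slide":[0,0,0.0402],"roll":0},{"slide":[0,0,0.0402],"roll":0}])

```text
t: 10.4
eef_pos: [504.8, -97.0, 20.2]
tcp_rot: [-3.141, 0.0, 1.714]
ft_force: [-0.8, -0.9, -1.1]
opening: 0.185
grip_force: 30.0
```

Emit:
step_arm(increments=[{"slide":[-0.006,0,0],"roll":0},{"slide":[-0.012,0,0],"roll":0},{"slide":[-0.018,0,0],"roll":0},{"slide":[-0.022,0,0],"roll":0},{"slide":[-0.022,0,0],"roll":0}])

```text
t: 11.02
eef_pos: [508.0, -119.2, 20.3]
tcp_rot: [3.142, 0.0, 1.713]
ft_force: [0.6, 0.9, -0.1]
opening: 0.188
grip_force: 30.0
```

```bash
python3 - <<'E'
from h import *
s=state();print(s['t'],s['eef_pos'],s['tcp_rot'],s['opening'],s['grip_force'],s['ft_force'])
panels('top')
E
```

```text
11.025 [ 507.95381649 -119.1605066    20.32711633] [3.14151831e+00 1.17610568e-04 1.71321242e+00] 0.18807191657683187 29.9518284201622 [ 0.56638215  0.94202839 -0.1207995 ]
top ((399.5838928222656, -133.04920959472656), (34.70769119262695, 78.40446472167969), 71.84314727783203) 100.0
top ((431.4329528808594, -287.7284240722656), (58.499080657958984, 69.68896484375), 89.96416473388672) 287.5
top ((525.6534423828125, -238.71652221679688), (75.42826080322266, 57.39360809326172), 7.9063873291015625) 269.0
```

Panel hasn't moved, so the blade is under it. Lifting along the arc to about 40°.

Emit:
step_arm(increments=[{"slide":[-0.001,0,-0.005],"roll":0},{"slide":[-0.002,0,-0.01],"roll":0},{"slide":[-0.005,0,-0.017],"roll":0},{"slide":[-0.01,0,-0.024],"roll":0},{"slide":[-0.015,0,-0.029],"roll":0}])

```text
t: 11.7
eef_pos: [510.3, -134.1, 50.0]
tcp_rot: [3.141, 0.0, 1.714]
ft_force: [0.8, 0.3, -1.6]
opening: 0.193
grip_force: 30.0
```

```bash
python3 - <<'E'
from h import *
s=state();print(s['t'],s['eef_pos'],s['tcp_rot'],s['opening'],s['grip_force'],s['ft_force'])
panels('top')
a=shot('side')['color'][170:250,270:360];b=shot('top')['color'][160:240,310:400]
cv2.imwrite('pics/a2.png',np.hstack([cv2.resize(x,(400,356),interpolation=cv2.INTER_CUBIC) for x in(a,b)])[:,:,::-1])
E
```

```text
11.7 [ 510.28421662 -134.08298811   49.97871455] [3.14106245e+00 4.04563805e-04 1.71379439e+00] 0.1933354861368186 29.95170146226883 [ 0.84479719  0.33267063 -1.59735787]
top ((401.6062927246094, -143.44369506835938), (37.00707244873047, 81.9070053100586), 71.81294250488281) 118.5
top ((431.4329528808594, -287.7284240722656), (58.499080657958984, 69.68896484375), 89.96416473388672) 287.5
top ((525.653564453125, -253.68663024902344), (47.681678771972656, 82.12612915039062), 89.56646728515625) 62.0
```

View pics/a2.png

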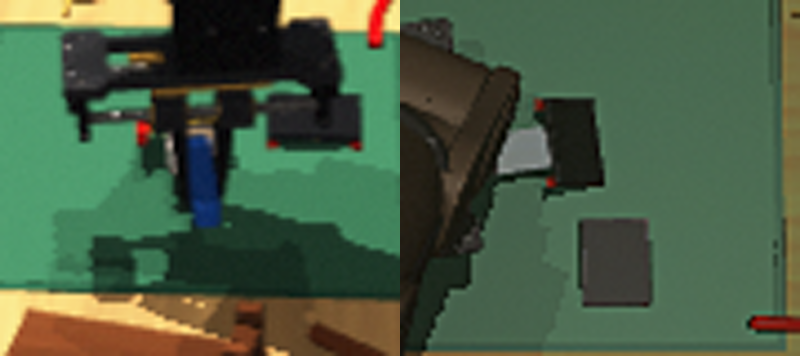

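Emit:
step_arm(increments=[{"slide":[-0.006,0,-0.004],"roll":0},{"slide":[-0.013,0,-0.0075],"roll":0},{"slide":[-0.02,0,-0.009],"roll":0},{"slide":[-0.027,0,-0.01],"roll":0},{"slide":[-0.035,0,-0.01],"roll":0}])

```text
t: 12.48
eef_pos: [515.1, -168.8, 59.3]
tcp_rot: [3.142, 0.0, 1.714]
ft_force: [-0.9, 0.2, -1.1]
opening: 0.19
grip_force: 30.0
```

Emit:
step_arm(increments=[{"slide":[-0.008,0,0],"roll":0},{"slide":[-0.016,0,0],"roll":0},{"slide":[-0.024,0,0],"roll":0},{"slide":[-0.03,0,0],"roll":0},{"slide":[-0.03,0,0],"roll":0}])

```text
t: 13.1
eef_pos: [519.4, -198.4, 59.3]
tcp_rot: [3.142, 0.0, 1.713]
ft_force: [-0.8, 0.8, -0.3]
opening: 0.189
grip_force: 30.0
```

```bash
python3 - <<'E'
from h import *
s=state();print(s['t'],s['eef_pos'],s['tcp_rot'],s['opening'],s['grip_force'],s['ft_force'])
panels('top')
a=shot('side')['color'][170:250,270:360];b=shot('top')['color'][160:240,310:400]
cv2.imwrite('pics/a3.png',np.hstack([cv2.resize(x,(400,356),interpolation=cv2.INTER_CUBIC) for x in(a,b)])[:,:,::-1])
E
```

```text
13.1 [ 519.35863842 -198.37707704   59.27705283] [3.14158200e+00 9.88437415e-05 1.71332068e+00] 0.18906356142706301 29.951772093772888 [-0.75664383  0.77516503 -0.26806688]
top ((415.0246887207031, -201.52401733398438), (31.377853393554688, 91.1297607421875), 47.129966735839844) 86.5
top ((431.4329528808594, -287.7284240722656), (58.499080657958984, 69.68896484375), 89.96416473388672) 288.0
```

View pics/a3.png

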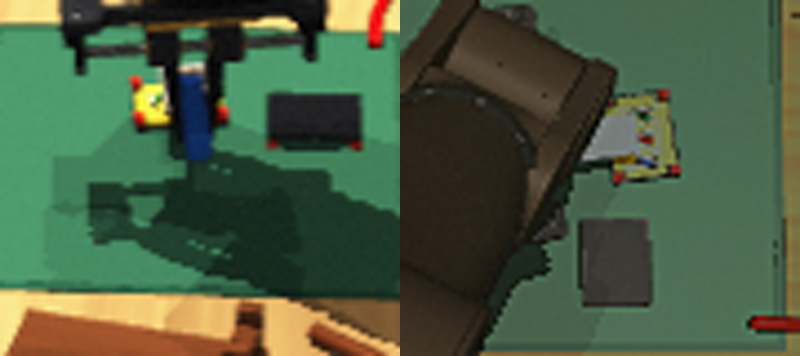

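```bash
python3 -c "
from plan import *
plan([(519,-192,80,None),(431.5,-144.3,75,1.571),(431.5,-144.3,28,1.571,20),(431.5,-144.3,20.5,1.571)],hold=2)"
```

```text
[{"slide": [0.0058, 0.0006, -0.0207], "roll": -0.0}, {"slide": [0.0356, -0.0393, -0.0182], "roll": 0.071}, {"slide": [0.0655, -0.0792, -0.0157], "roll": 0.143}, {"slide": [0.0655, -0.0792, -0.0], "roll": 0.143}, {"slide": [0.0655, -0.0792, 0.0157], "roll": 0.143}]
[{"slide": [0.0, 0.0, 0.0157], "roll": -0.0}, {"slide": [0.0, 0.0, 0.0232], "roll": -0.0}, {"slide": [0.0, 0.0, 0.0232], "roll": -0.0}, {"slide": [0.0, 0.0, 0.0232], "roll": -0.0}]
```

Emit:
step_arm(increments=[{"slide":[0.0058,0.0006,-0.0207],"roll":0},{"slide":[0.0356,-0.0393,-0.0182],"roll":0.071},{"slide":[0.0655,-0.0792,-0.0157],"roll":0.143},{"slide":[0.0655,-0.0792,0],"roll":0.143},{"slide":[0.0655,-0.0792,0.0157],"roll":0.143}])

```text
t: 13.88
eef_pos: [431.6, -144.2, 43.7]
tcp_rot: [3.141, 0.001, 1.571]
ft_force: [0.6, -0.5, -1.6]
opening: 0.188
grip_force: 30.0
```

Emit:
step_arm(increments=[{"slide":[0,0,0.0157],"roll":0},{"slide":[0,0,0.0232],"roll":0},{"slide":[0,0,0.0232],"roll":0},{"slide":[0,0,0.0232],"roll":0}])

```text
t: 14.38
eef_pos: [431.8, -144.5, 20.8]
tcp_rot: [3.141, 0.0, 1.571]
ft_force: [1.4, 0.0, -0.3]
opening: 0.188
grip_force: 30.0
```

```bash
python3 - <<'E'
from h import *
s=state();print(s['t'],s['eef_pos'],s['tcp_rot'],s['opening'],s['grip_force'],s['ft_force'])
panels('top'); tip()
E
```

```text
14.375 [ 431.81200164 -144.47882935   20.834998  ] [3.14106243e+00 3.67621327e-04 1.57092808e+00] 0.188177099401916 29.951841831207275 [ 1.36073901  0.01538309 -0.27927467]
top ((431.4329528808594, -287.7284240722656), (58.499080657958984, 69.68896484375), 89.96416473388672) 288.5
n 11 ahead [105.3 105.9 111.6] left [-9.2 -2.5  6.9]
((108.42139434814453, -0.8423566818237305), (5.65107536315918, 16.966514587402344), 2.2506608963012695)
```

Emit:
step_arm(increments=[{"slide":[-0.006,0,0],"roll":0},{"slide":[-0.012,0,0],"roll":0},{"slide":[-0.018,0,0],"roll":0},{"slide":[-0.022,0,0],"roll":0},{"slide":[-0.022,0,0],"roll":0}])

```text
t: 15.1
eef_pos: [431.6, -166.8, 20.4]
tcp_rot: [3.142, 0.0, 1.57]
ft_force: [-0.1, 0.9, -1.7]
opening: 0.19
grip_force: 30.0
```

Emit:
step_arm(increments=[{"slide":[-0.001,0,-0.005],"roll":0},{"slide":[-0.002,0,-0.01],"roll":0},{"slide":[-0.005,0,-0.017],"roll":0},{"slide":[-0.01,0,-0.024],"roll":0},{"slide":[-0.015,0,-0.029],"roll":0}])

```text
t: 15.72
eef_pos: [431.7, -181.9, 50.1]
tcp_rot: [3.141, 0.0, 1.571]
ft_force: [-0.0, -0.8, -2.0]
opening: 0.188
grip_force: 30.0
```

```bash
python3 - <<'E'
from h import *
s=state();print(s['t'],s['eef_pos'],s['ft_force'])
panels('top')
E
```

```text
15.725 [ 431.73332111 -181.89797156   50.05756683] [-0.02051217 -0.82414681 -1.9594736 ]
top ((431.35736083984375, -298.8062744140625), (50.982765197753906, 77.34292602539062), 89.40461730957031) 68.0
```

Emit:
step_arm(increments=[{"slide":[-0.006,0,-0.004],"roll":0},{"slide":[-0.013,0,-0.0075],"roll":0},{"slide":[-0.02,0,-0.009],"roll":0},{"slide":[-0.027,0,-0.01],"roll":0},{"slide":[-0.035,0,-0.01],"roll":0}])

```text
t: 16.4
eef_pos: [431.6, -217.0, 59.4]
tcp_rot: [-3.142, 0.0, 1.571]
ft_force: [-0.2, -0.2, -1.8]
opening: 0.188
grip_force: 30.0
```

Emit:
step_arm(increments=[{"slide":[-0.008,0,0],"roll":0},{"slide":[-0.016,0,0],"roll":0},{"slide":[-0.024,0,0],"roll":0},{"slide":[-0.03,0,0],"roll":0},{"slide":[-0.03,0,0],"roll":0}])

```text
t: 17.02
eef_pos: [431.6, -246.8, 59.4]
tcp_rot: [3.142, 0.0, 1.57]
ft_force: [0.2, 1.0, -1.6]
opening: 0.185
grip_force: 30.0
```

```bash
python3 - <<'E'
from h import *
from plan import *
s=state();print(s['t'],s['eef_pos'],s['ft_force'])
plan([(432,-210,90,None),(470,-60,110,1.571),(515.3,-1.1,100,2.946),(515.3,-1.1,60,2.946,25)],hold=1)
a=shot('side')['color'][170:250,270:360];b=shot('top')['color'][160:240,310:400]
cv2.imwrite('pics/b3.png',np.hstack([cv2.resize(x,(400,356),interpolation=cv2.INTER_CUBIC) for x in(a,b)])[:,:,::-1])
E
```

```text
17.025 [ 431.59035525 -246.82645476   59.40116818] [ 0.24581467  1.01803776 -1.57357272]
[{"slide": [0.0368, 0.0004, -0.0306], "roll": -0.0}, {"slide": [0.0868, 0.013, -0.0373], "roll": -0.0}, {"slide": [0.1368, 0.0257, -0.0439], "roll": -0.0}, {"slide": [0.1868, 0.0383, -0.0506], "roll": -0.001}, {"slide": [0.1934, 0.0433, -0.0495], "roll": -0.154}]
[{"slide": [0.0057, 0.006, 0.0011], "roll": -0.153}, {"slide": [0.0114, 0.0119, 0.0022], "roll": -0.306}, {"slide": [0.0171, 0.0179, 0.0033], "roll": -0.458}, {"slide": [0.0228, 0.0239, 0.0044], "roll": -0.611}, {"slide": [0.0285, 0.0299, 0.0056], "roll": -0.764}]
[{"slide": [-0.0, 0.0083, 0.0011], "roll": -0.153}, {"slide": [-0.0, 0.0165, 0.0022], "roll": -0.306}, {"slide": [-0.0, 0.0248, 0.0033], "roll": -0.458}, {"slide": [-0.0, 0.0248, 0.0233], "roll": -0.458}, {"slide": [-0.0, 0.0248, 0.0433], "roll": -0.458}]
[{"slide": [0.0, 0.0, -0.0], "roll": -0.0}]
```

View pics/b3.png

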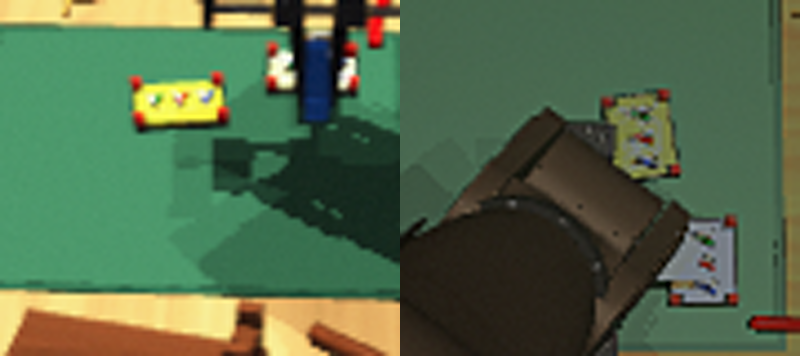

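Emit:
step_arm(increments=[{"slide":[0.0368,0.0004,-0.0306],"roll":0},{"slide":[0.0868,0.013,-0.0373],"roll":0},{"slide":[0.1368,0.0257,-0.0439],"roll":0},{"slide":[0.1868,0.0383,-0.0506],"roll":-0.001},{"slide":[0.1934,0.0433,-0.0495],"roll":-0.154}])

```text
t: 17.75
eef_pos: [475.2, -50.1, 109.5]
tcp_rot: [3.141, 0.0, 1.731]
ft_force: [-0.6, -1.3, -1.2]
opening: 0.185
grip_force: 30.0
```

Emit:
step_arm(increments=[{"slide":[0.0057,0.006,0.0011],"roll":-0.153},{"slide":[0.0114,0.0119,0.0022],"roll":-0.306},{"slide":[0.0171,0.0179,0.0033],"roll":-0.458},{"slide":[0.0228,0.0239,0.0044],"roll":-0.611},{"slide":[0.0285,0.0299,0.0056],"roll":-0.764}])

```text
t: 18.38
eef_pos: [500.1, -19.8, 103.3]
tcp_rot: [-3.141, -0.0, 2.494]
ft_force: [-0.1, 0.2, -0.7]
opening: 0.189
grip_force: 30.0
```

Emit:
step_arm(increments=[{"slide":[0,0.0083,0.0011],"roll":-0.153},{"slide":[0,0.0165,0.0022],"roll":-0.306},{"slide":[0,0.0248,0.0033],"roll":-0.458},{"slide":[0,0.0248,0.0233],"roll":-0.458},{"slide":[0,0.0248,0.0333],"roll":-0.458}])

```text
t: 19.0
eef_pos: [514.7, -0.3, 69.3]
tcp_rot: [-3.141, -0.001, 2.947]
ft_force: [-0.0, 0.4, -0.4]
opening: 0.185
grip_force: 30.0
```

```bash
python3 - <<'E'
from h import *
from plan import *
tip()
s=state();print(s['t'],s['eef_pos'],s['tcp_rot'],s['ft_force'])
plan([(515.3,-1.1,48,2.946,10),(515.3,-1.1,40.3,2.946,3)],hold=2)
E
```

```text
n 156 ahead [ 53.5  80.6 107.6] left [-18.5  -2.1  14.2]
((80.87673950195312, -2.283008575439453), (55.85218811035156, 34.00861358642578), 1.618874430656433)
19.05 [ 5.14383189e+02 -3.28798458e-01  6.84522420e+01] [-3.14136472e+00 -2.14330981e-03  2.94681590e+00] [-0.64320819  0.01147887 -1.64986903]
[{"slide": [-0.0003, -0.0002, 0.0068], "roll": 0.0}, {"slide": [-0.0007, -0.0004, 0.0136], "roll": 0.001}, {"slide": [-0.001, -0.0006, 0.0205], "roll": 0.001}, {"slide": [-0.001, -0.0006, 0.023], "roll": 0.001}, {"slide": [-0.001, -0.0006, 0.0256], "roll": 0.001}]
[{"slide": [0.0, 0.0, 0.0026], "roll": -0.0}, {"slide": [0.0, 0.0, 0.0026], "roll": -0.0}, {"slide": [0.0, 0.0, 0.0026], "roll": -0.0}]
```

Emit:
step_arm(increments=[{"slide":[0,0,0.007],"roll":0},{"slide":[-0.001,0,0.014],"roll":0},{"slide":[-0.001,0,0.021],"roll":0},{"slide":[-0.001,0,0.024],"roll":0},{"slide":[-0.001,0,0.026],"roll":0}])

```text
t: 19.68
eef_pos: [516.1, -0.8, 43.8]
tcp_rot: [-3.141, -0.0, 2.947]
ft_force: [0.0, 0.1, -1.7]
opening: 0.186
grip_force: 30.0
```

Emit:
step_arm(increments=[{"slide":[0,0,0.0015],"roll":0},{"slide":[0,0,0.002],"roll":0},{"slide":[0,0,0.002],"roll":0}])

```text
t: 20.05
eef_pos: [516.1, -0.8, 42.1]
tcp_rot: [-3.142, 0.0, 2.947]
ft_force: [-0.2, 0.5, -1.2]
opening: 0.185
grip_force: 30.0
```

Emit:
step_arm(increments=[{"slide":[0,0,0],"roll":0},{"slide":[0,0,0],"roll":0},{"slide":[0,0,0],"roll":0},{"slide":[0,0,0],"roll":0},{"slide":[0,0,0],"roll":0}], fingers=1)

```text
t: 20.68
eef_pos: [516.1, -0.8, 42.0]
tcp_rot: [-3.141, 0.0, 2.947]
ft_force: [-0.0, -0.1, -0.5]
opening: 0.655
grip_force: 0.0
```

Emit:
step_arm(increments=[{"slide":[0,0,-0.02],"roll":0},{"slide":[0,0,-0.06],"roll":0},{"slide":[0,0,-0.11],"roll":0},{"slide":[0,0,-0.15],"roll":0},{"slide":[0,0,-0.15],"roll":0}])

```text
t: 21.3
eef_pos: [517.2, -0.9, 194.7]
tcp_rot: [3.141, 0.005, 2.947]
ft_force: [0.1, 1.0, -0.1]
opening: 0.997
grip_force: 0.0
```

```bash
python3 - <<'E'
from h import *
s=state();print(s['t'],s['eef_pos'],s['tcp_rot'],s['ft_force'],s['opening'])
d=shot('side'); im=d['color']; P=cloud(d); hsv=cv2.cvtColor(im,cv2.COLOR_RGB2HSV)
b=cv2.inRange(hsv,(100,120,60),(125,255,255)); k=max(cv2.findContours(b,cv2.RETR_EXTERNAL,cv2.CHAIN_APPROX_NONE)[0],key=cv2.contourArea)
print('handle',cv2.minAreaRect(atz(d,k.reshape(-1,2),70)[:,:2].astype(np.float32)),cv2.boundingRect(k))
for c in('top','side'):
    d=shot(c);im=d['color'];P=cloud(d);hsv=cv2.cvtColor(im,cv2.COLOR_RGB2HSV)
    nz=(P[:,:,0]>370)&(P[:,:,0]<690)&(P[:,:,1]<-100)&(P[:,:,1]>-420)&(P[:,:,2]<30)
    g=cv2.inRange(hsv,(55,40,20),(100,255,255))==0
    m=cv2.morphologyEx((nz&g).astype(np.uint8),cv2.MORPH_OPEN,np.ones((3,3)))
    for k in cv2.findContours(m,cv2.RETR_EXTERNAL,cv2.CHAIN_APPROX_NONE)[0]:
        if cv2.contourArea(k)>80: print(c,cv2.minAreaRect(atz(d,k.reshape(-1,2),15)[:,:2].astype(np.float32)),cv2.contourArea(k))
    if c=='side': a=im[170:260,250:370]
    else: bb=im[160:250,290:410]
cv2.imwrite('pics/c1.png',np.hstack([cv2.resize(x,(400,300),interpolation=cv2.INTER_CUBIC) for x in(a,bb)])[:,:,::-1])
E
```

```text
21.3 [517.15268285  -0.8705609  194.65729644] [3.14130912 0.00529884 2.94685182] [ 0.10903003  0.96861358 -0.12428902] 0.9966954643879696
handle ((510.137939453125, 10.76986312866211), (34.74307632446289, 79.6349105834961), 77.55125427246094) (299, 235, 28, 12)
top ((433.25006103515625, -359.1023864746094), (54.95685577392578, 73.89263153076172), 89.36582946777344) 279.0
top ((536.8241577148438, -309.2941589355469), (74.2980728149414, 55.99482727050781), 7.138531684875488) 257.5
side ((432.8000183105469, -355.9713134765625), (73.19540405273438, 69.98018646240234), 2.2473106384277344) 164.5
```

View pics/c1.png

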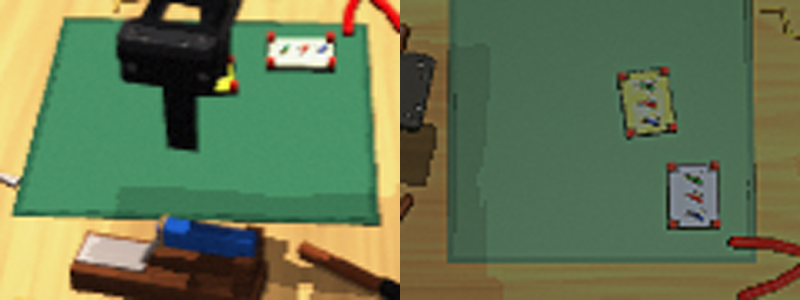

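```bash
python3 -c "
from plan import *
plan([(537,-309,80,0.128+3.14159),(537,-309,20,None,30),(537,-309,3.5,None,8)],hold=2)"
```

```text
[{"slide": [-0.0134, -0.0497, 0.0185], "roll": -0.054}, {"slide": [-0.0269, -0.0994, 0.037], "roll": -0.108}, {"slide": [-0.0403, -0.1492, 0.0556], "roll": -0.161}, {"slide": [-0.0538, -0.1989, 0.0741], "roll": -0.215}, {"slide": [-0.0672, -0.2486, 0.0926], "roll": -0.269}]
[{"slide": [0.0003, -0.0515, 0.0185], "roll": -0.054}, {"slide": [0.0003, -0.0515, 0.0485], "roll": -0.054}, {"slide": [0.0003, -0.0515, 0.0785], "roll": -0.054}, {"slide": [0.0003, -0.0515, 0.084], "roll": -0.054}, {"slide": [0.0003, -0.0515, 0.0895], "roll": -0.054}]
[{"slide": [-0.0, 0.0, 0.0055], "roll": -0.0}, {"slide": [-0.0, 0.0, 0.0055], "roll": -0.0}, {"slide": [-0.0, 0.0, 0.0055], "roll": -0.0}]
```

Emit:
step_arm(increments=[{"slide":[-0.0134,-0.0497,0.0185],"roll":-0.054},{"slide":[-0.0269,-0.0994,0.037],"roll":-0.108},{"slide":[-0.0403,-0.1492,0.0556],"roll":-0.161},{"slide":[-0.0538,-0.1989,0.0741],"roll":-0.215},{"slide":[-0.0672,-0.2486,0.0926],"roll":-0.269}])

```text
t: 22.08
eef_pos: [533.3, -259.1, 97.1]
tcp_rot: [3.14, -0.002, -3.066]
ft_force: [0.3, 0.2, 0.5]
opening: 1.0
grip_force: 0.0
```

Emit:
step_arm(increments=[{"slide":[0.0003,-0.0515,0.0185],"roll":-0.054},{"slide":[0.0003,-0.0515,0.0485],"roll":-0.054},{"slide":[0.0003,-0.0515,0.0785],"roll":-0.054},{"slide":[0.0003,-0.0515,0.084],"roll":-0.054},{"slide":[0.0003,-0.0515,0.0895],"roll":-0.054}])

```text
t: 22.7
eef_pos: [537.5, -309.0, 9.6]
tcp_rot: [3.141, -0.0, -3.013]
ft_force: [1.1, 0.8, -0.0]
opening: 1.0
grip_force: 0.0
```

Emit:
step_arm(increments=[{"slide":[0,0,0.0055],"roll":0},{"slide":[0,0,0.0055],"roll":0},{"slide":[0,0,0.0055],"roll":0}])

```text
t: 23.08
eef_pos: [537.7, -309.2, 5.0]
tcp_rot: [-3.141, 0.001, -3.013]
ft_force: [-0.0, -0.2, -0.0]
opening: 1.0
grip_force: 0.0
```

Emit:
step_arm(increments=[{"slide":[0,0,0],"roll":0},{"slide":[0,0,0],"roll":0},{"slide":[0,0,0],"roll":0},{"slide":[0,0,0],"roll":0},{"slide":[0,0,0],"roll":0}], fingers=0)

```text
t: 23.7
eef_pos: [537.5, -309.1, 4.4]
tcp_rot: [-3.141, 0.0, -3.013]
ft_force: [-0.6, -0.4, 0.3]
opening: 0.577
grip_force: 30.0
```

Emit:
step_arm(increments=[{"slide":[0,0,0],"roll":0},{"slide":[0,0,0],"roll":0},{"slide":[0,0,-0.005],"roll":0},{"slide":[0,0,-0.02],"roll":0},{"slide":[0,0,-0.04],"roll":0}])

```text
t: 24.32
eef_pos: [537.4, -309.0, 45.5]
tcp_rot: [3.142, -0.0, -3.013]
ft_force: [0.3, -0.6, -0.4]
opening: 0.579
grip_force: 30.0
```

```bash
python3 -c "
from plan import *
s=state();print(s['t'],s['eef_pos'],s['tcp_rot'],s['opening'],s['grip_force'])
plan([(538,-300,110,None),(561,200,160,1.518),(561,365,120,1.518),(561,365,75,1.518,25),(561,365,58.8,1.518,8)],hold=2)"
```

```text
24.325 [ 537.44129288 -309.01064444   45.491041  ] [ 3.14155064e+00 -1.46914701e-04 -3.01328481e+00] 0.5790187632347636 29.999860525131226
[{"slide": [-0.0009, 0.0044, -0.0323], "roll": -0.0}, {"slide": [-0.0017, 0.0089, -0.0645], "roll": -0.0}, {"slide": [-0.0096, 0.0537, -0.0691], "roll": 0.159}, {"slide": [-0.0175, 0.0985, -0.0736], "roll": 0.319}, {"slide": [-0.0254, 0.1433, -0.0781], "roll": 0.478}]
[{"slide": [0.0136, 0.0434, -0.0045], "roll": 0.159}, {"slide": [0.0272, 0.0868, -0.0091], "roll": 0.319}, {"slide": [0.0408, 0.1303, -0.0136], "roll": 0.478}, {"slide": [0.0544, 0.1737, -0.0182], "roll": 0.637}, {"slide": [0.068, 0.2171, -0.0227], "roll": 0.796}]
[{"slide": [0.0405, 0.0206, -0.0045], "roll": 0.159}, {"slide": [0.0811, 0.0413, -0.0091], "roll": 0.319}, {"slide": [0.1216, 0.0619, -0.0136], "roll": 0.478}, {"slide": [0.1592, 0.0789, -0.0036], "roll": 0.478}, {"slide": [0.1968, 0.096, 0.0064], "roll": 0.478}]
[{"slide": [0.0412, -0.0022, 0.01], "roll": -0.0}, {"slide": [0.0824, -0.0044, 0.02], "roll": -0.0}, {"slide": [0.0824, -0.0044, 0.0425], "roll": -0.0}, {"slide": [0.0824, -0.0044, 0.065], "roll": -0.0}, {"slide": [0.0824, -0.0044, 0.0704], "roll": -0.0}]
[{"slide": [0.0, 0.0, 0.0054], "roll": -0.0}, {"slide": [0.0, 0.0, 0.0108], "roll": -0.0}, {"slide": [0.0, 0.0, 0.0108], "roll": -0.0}, {"slide": [0.0, 0.0, 0.0108], "roll": -0.0}]
```

Emit:
step_arm(increments=[{"slide":[-0.0009,0.0044,-0.0323],"roll":0},{"slide":[-0.0017,0.0089,-0.0645],"roll":0},{"slide":[-0.0096,0.0537,-0.0691],"roll":0.159},{"slide":[-0.0175,0.0985,-0.0736],"roll":0.319},{"slide":[-0.0254,0.1433,-0.0781],"roll":0.478}])

```text
t: 24.95
eef_pos: [544.3, -162.4, 123.9]
tcp_rot: [-3.141, 0.001, 2.786]
ft_force: [0.5, -0.2, 0.0]
opening: 0.577
grip_force: 30.0
```

Emit:
step_arm(increments=[{"slide":[0.0136,0.0434,-0.0045],"roll":0.159},{"slide":[0.0272,0.0868,-0.0091],"roll":0.319},{"slide":[0.0408,0.1303,-0.0136],"roll":0.478},{"slide":[0.0544,0.1737,-0.0182],"roll":0.637},{"slide":[0.068,0.2171,-0.0227],"roll":0.796}])

```text
t: 25.58
eef_pos: [554.8, 65.1, 146.5]
tcp_rot: [3.14, 0.001, 1.991]
ft_force: [0.5, 0.1, -0.9]
opening: 0.575
grip_force: 30.0
```

Emit:
step_arm(increments=[{"slide":[0.0405,0.0206,-0.0045],"roll":0.159},{"slide":[0.0811,0.0413,-0.0091],"roll":0.319},{"slide":[0.1216,0.0619,-0.0136],"roll":0.478},{"slide":[0.1592,0.0789,-0.0036],"roll":0.478},{"slide":[0.1968,0.096,0.0064],"roll":0.478}])

```text
t: 26.2
eef_pos: [561.1, 283.9, 139.9]
tcp_rot: [3.14, -0.0, 1.518]
ft_force: [0.2, -0.2, 0.5]
opening: 0.578
grip_force: 30.0
```

Emit:
step_arm(increments=[{"slide":[0.0412,-0.0022,0.01],"roll":0},{"slide":[0.0824,-0.0044,0.02],"roll":0},{"slide":[0.0824,-0.0044,0.02],"roll":0}])

```text
t: 26.58
eef_pos: [560.3, 367.3, 118.8]
tcp_rot: [-3.141, -0.0, 1.521]
ft_force: [1.7, 0.6, -0.4]
opening: 0.573
grip_force: 30.0
```

```bash
python3 - <<'E'
from h import *
s=state();print(s['t'],s['eef_pos'],s['tcp_rot'],s['opening'],s['grip_force'])
a=shot('side')['color'][230:400,200:420]
cv2.imwrite('pics/d1.png',cv2.resize(a,(770,595),interpolation=cv2.INTER_CUBIC)[:,:,::-1])
E
```

```text
26.575 [560.29560176 367.29302715 118.77748564] [-3.14135193e+00 -5.93176882e-06  1.52069974e+00] 0.5732884429863493 30.000064373016357
```

View pics/d1.png

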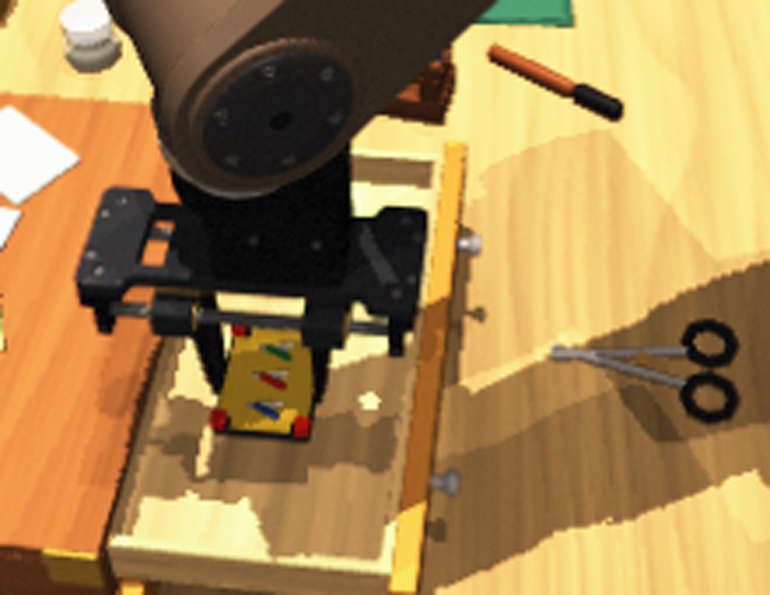

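Emit:
step_arm(increments=[{"slide":[0,0,0.02],"roll":0},{"slide":[0,0,0.04],"roll":0},{"slide":[0,0,0.05],"roll":0},{"slide":[0,0,0.056],"roll":0},{"slide":[0,0,0.0595],"roll":0}])

```text
t: 27.25
eef_pos: [561.7, 364.8, 60.2]
tcp_rot: [3.14, -0.0, 1.518]
ft_force: [-2.5, -7.2, 25.0]
opening: 0.58
grip_force: 30.0
```

Emit:
step_arm(increments=[{"slide":[0,0,0],"roll":0},{"slide":[0,0,0],"roll":0}])

```text
t: 27.5
eef_pos: [561.8, 364.9, 60.4]
tcp_rot: [3.14, -0.0, 1.518]
ft_force: [1.2, -2.4, 6.6]
opening: 0.574
grip_force: 30.0
```

Emit:
step_arm(increments=[{"slide":[0,0,0],"roll":0},{"slide":[0,0,0],"roll":0},{"slide":[0,0,0],"roll":0},{"slide":[0,0,0],"roll":0},{"slide":[0,0,0],"roll":0}], fingers=0.85)

```text
t: 28.12
eef_pos: [561.1, 365.0, 59.2]
tcp_rot: [-3.142, 0.0, 1.518]
ft_force: [-0.3, -0.2, 0.4]
opening: 0.849
grip_force: 0.0
```

Emit:
step_arm(increments=[{"slide":[0,0,-0.02],"roll":0},{"slide":[0,0,-0.05],"roll":0},{"slide":[0,0,-0.09],"roll":0},{"slide":[0,0,-0.1],"roll":0}])

```text
t: 28.62
eef_pos: [562.1, 365.5, 163.3]
tcp_rot: [3.137, -0.003, 1.518]
ft_force: [0.6, -0.4, 0.2]
opening: 0.852
grip_force: 0.0
```

```bash
python3 - <<'E'
from h import *
from plan import *
s=state();print(s['t'],s['eef_pos'],s['tcp_rot'],s['opening'])
for c in('top','side'):
    d=shot(c);im=d['color'];P=cloud(d);hsv=cv2.cvtColor(im,cv2.COLOR_RGB2HSV)
    nz=(P[:,:,0]>370)&(P[:,:,0]<690)&(P[:,:,1]<-100)&(P[:,:,1]>-420)&(P[:,:,2]<30)
    g=cv2.inRange(hsv,(55,40,20),(100,255,255))==0
    m=cv2.morphologyEx((nz&g).astype(np.uint8),cv2.MORPH_OPEN,np.ones((3,3)))
    for k in cv2.findContours(m,cv2.RETR_EXTERNAL,cv2.CHAIN_APPROX_NONE)[0]:
        if cv2.contourArea(k)>80: print(c,cv2.minAreaRect(atz(d,k.reshape(-1,2),15)[:,:2].astype(np.float32)),cv2.contourArea(k))
    # red posts in drawer
    r=((hsv[:,:,0]<8)|(hsv[:,:,0]>172))&(hsv[:,:,1]>150)&(P[:,:,0]>470)&(P[:,:,0]<640)&(P[:,:,1]>150)&(P[:,:,2]<90)&(P[:,:,2]>40)
    n,L,st,ce=cv2.connectedComponentsWithStats(r.astype(np.uint8)); 
    print(c,'posts',[(st[i,4],atz(d,[ce[i]],70)[0,:2].round().tolist(),np.nanmedian(P[L==i][:,2]).round(1)) for i in range(1,n)])
plan([(556,200,165,None),(433,-358,90,0.0),(433,-358,20,0,30),(433,-358,4,0,8)],hold=3)
E
```

```text
28.625 [562.06420349 365.4800237  163.29329335] [ 3.13707370e+00 -2.56186014e-03  1.51784158e+00] 0.8520084586883944
top ((433.25006103515625, -359.1023864746094), (54.95685577392578, 73.89263153076172), 89.36582946777344) 278.0
top posts [(np.int32(1), [631.0, 631.0], np.float64(77.0)), (np.int32(1), [624.0, 744.0], np.float64(42.3)), (np.int32(1), [604.0, 630.0], np.float64(55.2)), (np.int32(1), [590.0, 750.0], np.float64(66.2)), (np.int32(1), [586.0, 741.0], np.float64(64.5)), (np.int32(4), [586.0, 395.0], np.float64(67.2)), (np.int32(5), [582.0, 330.0], np.float64(68.1)), (np.int32(1), [582.0, 729.0], np.float64(48.1)), (np.int32(1), [571.0, 650.0], np.float64(40.6)), (np.int32(1), [562.0, 366.0], np.float64(59.7)), (np.int32(5), [534.0, 334.0], np.float64(72.3))]
side posts [(np.int32(19), [583.0, 333.0], np.float64(69.9)), (np.int32(26), [536.0, 335.0], np.float64(69.8)), (np.int32(9), [560.0, 369.0], np.float64(67.4)), (np.int32(27), [586.0, 398.0], np.float64(68.4)), (np.int32(28), [538.0, 400.0], np.float64(67.8))]
[{"slide": [-0.0413, 0.0008, -0.001], "roll": -0.0}, {"slide
[... 385 characters left out ...]
7, -0.0054, 0.0273], "roll": 0.552}, {"slide": [-0.2596, -0.0068, 0.0341], "roll": 0.69}]
[{"slide": [-0.0409, 0.032, 0.0068], "roll": 0.138}, {"slide": [-0.0818, 0.064, 0.0136], "roll": 0.276}, {"slide": [-0.1227, 0.096, 0.0205], "roll": 0.414}, {"slide": [-0.1636, 0.128, 0.0273], "roll": 0.552}, {"slide": [-0.2046, 0.16, 0.0341], "roll": 0.69}]
[{"slide": [0.0, 0.0, 0.0233], "roll": -0.0}, {"slide": [0.0, 0.0, 0.0467], "roll": -0.0}, {"slide": [0.0, 0.0, 0.07], "roll": -0.0}, {"slide": [0.0, 0.0, 0.078], "roll": -0.0}, {"slide": [0.0, 0.0, 0.086], "roll": -0.0}]
[{"slide": [0.0, 0.0, -0.0], "roll": -0.0}, {"slide": [0.0, 0.0, -0.0], "roll": -0.0}, {"slide": [0.0, 0.0, -0.0], "roll": -0.0}]
```

Emit:
step_arm(increments=[{"slide":[-0.0413,0.0008,-0.001],"roll":0},{"slide":[-0.0826,0.0016,-0.002],"roll":0},{"slide":[-0.1239,0.0025,-0.0029],"roll":0},{"slide":[-0.1652,0.0033,-0.0039],"roll":0},{"slide":[-0.2165,-0.0052,0.0029],"roll":0.138}], fingers=1)

```text
t: 29.35
eef_pos: [544.3, 147.9, 155.6]
tcp_rot: [-3.141, 0.0, 1.378]
ft_force: [0.4, -0.4, 0.2]
opening: 1.002
grip_force: 0.0
```

Emit:
step_arm(increments=[{"slide":[-0.0519,-0.0014,0.0068],"roll":0.138},{"slide":[-0.1039,-0.0027,0.0136],"roll":0.276},{"slide":[-0.1558,-0.0041,0.0205],"roll":0.414},{"slide":[-0.2077,-0.0054,0.0273],"roll":0.552},{"slide":[-0.2596,-0.0068,0.0341],"roll":0.69}])

```text
t: 29.98
eef_pos: [487.4, -105.9, 121.3]
tcp_rot: [-3.14, 0.001, 0.685]
ft_force: [1.5, -0.7, -0.3]
opening: 0.996
grip_force: 0.0
```

Emit:
step_arm(increments=[{"slide":[-0.0409,0.032,0.0068],"roll":0.138},{"slide":[-0.0818,0.064,0.0136],"roll":0.276},{"slide":[-0.1227,0.096,0.0205],"roll":0.414},{"slide":[-0.1636,0.128,0.0273],"roll":0.552},{"slide":[-0.2046,0.16,0.0341],"roll":0.69}])

```text
t: 30.6
eef_pos: [431.5, -359.4, 87.0]
tcp_rot: [-3.14, 0.001, -0.005]
ft_force: [0.7, 0.7, -0.9]
opening: 1.002
grip_force: 0.0
```

```bash
python3 - <<'E'
from h import *
s=state();print(s['t'],s['eef_pos'],s['tcp_rot'],s['opening'])
for c in('side','top'):
    d=shot(c);P=cloud(d);hsv=cv2.cvtColor(d['color'],cv2.COLOR_RGB2HSV)
    r=((hsv[:,:,0]<8)|(hsv[:,:,0]>172))&(hsv[:,:,1]>150)&(P[:,:,0]>380)&(P[:,:,0]<640)&(P[:,:,1]<-250)&(P[:,:,1]>-420)&(P[:,:,2]<30)
    n,L,st,ce=cv2.connectedComponentsWithStats(r.astype(np.uint8)); 
    print(c,'posts',[(st[i,4],atz(d,[ce[i]],13)[0,:2].round().tolist()) for i in range(1,n)])
E
```

```text
30.6 [ 431.45906567 -359.41205741   86.99567979] [-3.14032852e+00  1.25190782e-03 -4.92980010e-03] 1.002110888667185
side posts [(np.int32(10), [385.0, -403.0]), (np.int32(5), [467.0, -381.0]), (np.int32(8), [402.0, -383.0]), (np.int32(1), [430.0, -362.0]), (np.int32(8), [401.0, -335.0]), (np.int32(5), [466.0, -330.0])]
top posts []
```

Emit:
step_arm(increments=[{"slide":[0,0,0.0233],"roll":0},{"slide":[0,0,0.0467],"roll":0},{"slide":[0,0,0.07],"roll":0},{"slide":[0,0,0.078],"roll":0},{"slide":[0,0,0.086],"roll":0}])

```text
t: 31.32
eef_pos: [432.6, -357.9, 1.9]
tcp_rot: [-3.141, 0.0, 0.0]
ft_force: [-0.3, 0.1, -0.1]
opening: 0.997
grip_force: 0.0
```

Emit:
step_arm(increments=[{"slide":[0,0,0],"roll":0},{"slide":[0,0,0],"roll":0}])

```text
t: 31.58
eef_pos: [432.7, -358.3, 2.8]
tcp_rot: [3.141, -0.001, -0.0]
ft_force: [0.0, -0.6, -0.2]
opening: 0.999
grip_force: 0.0
```

Emit:
step_arm(increments=[{"slide":[0,0,0],"roll":0},{"slide":[0,0,0],"roll":0},{"slide":[0,0,0],"roll":0},{"slide":[0,0,0],"roll":0},{"slide":[0,0,0],"roll":0}], fingers=0)

```text
t: 32.2
eef_pos: [432.5, -358.3, 2.3]
tcp_rot: [3.141, -0.0, -0.0]
ft_force: [-0.6, 0.1, 1.2]
opening: 0.578
grip_force: 30.0
```

Emit:
step_arm(increments=[{"slide":[0,0,0],"roll":0},{"slide":[0,0,0],"roll":0},{"slide":[0,0,-0.005],"roll":0},{"slide":[0,0,-0.02],"roll":0},{"slide":[0,0,-0.04],"roll":0}])

```text
t: 32.83
eef_pos: [432.4, -358.1, 43.2]
tcp_rot: [-3.141, 0.0, -0.0]
ft_force: [-0.4, -0.3, -1.2]
opening: 0.585
grip_force: 30.0
```

```bash
python3 -c "
from plan import *
s=state();print(s['t'],s['eef_pos'],s['tcp_rot'],s['opening'],s['grip_force'])
plan([(440,-340,110,None),(555,170,160,1.518),(555,253,120,1.518)],hold=2)"
```

```text
32.825 [ 432.44014869 -358.08319294   43.23456935] [-3.14136752e+00  2.77193768e-04 -1.64831284e-04] 0.584945078965166 29.99976933002472
[{"slide": [0.0038, -0.009, -0.0334], "roll": -0.0}, {"slide": [0.0076, -0.0181, -0.0668], "roll": -0.0}, {"slide": [0.019, -0.0691, -0.0718], "roll": -0.152}, {"slide": [0.0305, -0.1201, -0.0768], "roll": -0.304}, {"slide": [0.042, -0.1711, -0.0818], "roll": -0.455}]
[{"slide": [0.0328, -0.0407, -0.005], "roll": -0.152}, {"slide": [0.0655, -0.0815, -0.01], "roll": -0.304}, {"slide": [0.0983, -0.1222, -0.015], "roll": -0.455}, {"slide": [0.131, -0.163, -0.02], "roll": -0.607}, {"slide": [0.1638, -0.2037, -0.025], "roll": -0.759}]
[{"slide": [0.0518, -0.007, -0.005], "roll": -0.152}, {"slide": [0.1036, -0.014, -0.01], "roll": -0.304}, {"slide": [0.1425, -0.0285, 0.01], "roll": -0.304}, {"slide": [0.1814, -0.043, 0.03], "roll": -0.304}, {"slide": [0.1814, -0.043, 0.03], "roll": -0.304}]
[{"slide": [0.0, 0.0, -0.0], "roll": -0.0}]
```

Emit:
step_arm(increments=[{"slide":[0.0038,-0.009,-0.0334],"roll":0},{"slide":[0.0076,-0.0181,-0.0668],"roll":0},{"slide":[0.019,-0.0691,-0.0718],"roll":-0.152},{"slide":[0.0305,-0.1201,-0.0768],"roll":-0.304},{"slide":[0.042,-0.1711,-0.0818],"roll":-0.455}])

```text
t: 33.45
eef_pos: [474.7, -185.6, 125.3]
tcp_rot: [3.141, -0.001, 0.459]
ft_force: [0.7, -1.0, -0.9]
opening: 0.582
grip_force: 30.0
```

Emit:
step_arm(increments=[{"slide":[0.0328,-0.0407,-0.005],"roll":-0.152},{"slide":[0.0655,-0.0815,-0.01],"roll":-0.304},{"slide":[0.0983,-0.1222,-0.015],"roll":-0.455},{"slide":[0.131,-0.163,-0.02],"roll":-0.607},{"slide":[0.1638,-0.2037,-0.025],"roll":-0.759}])

```text
t: 34.08
eef_pos: [532.3, 69.7, 150.3]
tcp_rot: [3.141, -0.0, 1.219]
ft_force: [0.3, -0.2, 0.7]
opening: 0.581
grip_force: 30.0
```

Emit:
step_arm(increments=[{"slide":[0.0518,-0.007,-0.005],"roll":-0.152},{"slide":[0.1036,-0.014,-0.01],"roll":-0.304},{"slide":[0.1425,-0.0285,0.01],"roll":-0.304},{"slide":[0.1814,-0.043,0.03],"roll":-0.304},{"slide":[0.1814,-0.043,0.03],"roll":-0.304}])

```text
t: 34.7
eef_pos: [554.2, 255.0, 118.4]
tcp_rot: [-3.14, 0.0, 1.521]
ft_force: [-0.7, -1.2, -0.6]
opening: 0.585
grip_force: 30.0
```

Emit:
step_arm(increments=[{"slide":[0,0,0],"roll":0},{"slide":[0,0,0],"roll":0}])

```text
t: 34.95
eef_pos: [555.7, 252.0, 120.0]
tcp_rot: [3.141, -0.0, 1.517]
ft_force: [0.0, -0.4, -1.0]
opening: 0.585
grip_force: 30.0
```

```bash
python3 -c "
from plan import *
s=state();print(s['t'],s['eef_pos'],s['tcp_rot'],s['opening'],s['grip_force'])"
```

```text
34.95 [555.68363525 251.98928413 119.9665989 ] [ 3.14053939e+00 -2.48878132e-04  1.51667187e+00] 0.5849756199119074 29.999684393405914
```

Emit:
step_arm(increments=[{"slide":[0,0,0.02],"roll":0},{"slide":[0,0,0.04],"roll":0},{"slide":[0,0,0.052],"roll":0},{"slide":[0,0,0.058],"roll":0},{"slide":[0,0,0.0605],"roll":0}])

```text
t: 35.58
eef_pos: [555.5, 252.7, 58.6]
tcp_rot: [3.141, -0.0, 1.518]
ft_force: [-0.1, 1.4, -0.7]
opening: 0.585
grip_force: 30.0
```

Emit:
step_arm(increments=[{"slide":[0,0,0],"roll":0},{"slide":[0,0,0],"roll":0}])

```text
t: 35.83
eef_pos: [555.5, 252.9, 58.9]
tcp_rot: [3.141, -0.0, 1.518]
ft_force: [-0.4, 0.3, -1.2]
opening: 0.581
grip_force: 30.0
```

Emit:
step_arm(increments=[{"slide":[0,0,0],"roll":0},{"slide":[0,0,0],"roll":0},{"slide":[0,0,0],"roll":0},{"slide":[0,0,0],"roll":0},{"slide":[0,0,0],"roll":0}], fingers=0.85)

```text
t: 36.45
eef_pos: [555.3, 252.8, 58.5]
tcp_rot: [3.142, 0.0, 1.518]
ft_force: [-0.2, 0.1, 0.5]
opening: 0.848
grip_force: 0.0
```

Emit:
step_arm(increments=[{"slide":[0,0,-0.02],"roll":0},{"slide":[0,0,-0.05],"roll":0},{"slide":[0,0,-0.09],"roll":0},{"slide":[0,0,-0.1],"roll":0}])

```text
t: 36.95
eef_pos: [556.1, 253.1, 160.8]
tcp_rot: [3.138, -0.001, 1.518]
ft_force: [-0.2, 0.7, -0.5]
opening: 0.85
grip_force: 0.0
```

```bash
python3 - <<'E'
from h import *
from plan import *
s=state();print(s['t'],s['eef_pos'],s['tcp_rot'],s['opening'])
d=shot('side');im=d['color'];P=cloud(d);hsv=cv2.cvtColor(im,cv2.COLOR_RGB2HSV)
r=((hsv[:,:,0]<8)|(hsv[:,:,0]>172))&(hsv[:,:,1]>150)&(P[:,:,0]>470)&(P[:,:,0]<640)&(P[:,:,1]>150)&(P[:,:,2]<90)&(P[:,:,2]>40)
n,L,st,ce=cv2.connectedComponentsWithStats(r.astype(np.uint8)); 
print('posts',[(st[i,4],atz(d,[ce[i]],70)[0,:2].round().tolist(),np.nanmedian(P[L==i][:,2]).round(1)) for i in range(1,n)])
t=np.argwhere((abs(P[:,:,2]-88)<4)&(P[:,:,0]>430)&(P[:,:,0]<500)&(P[:,:,1]>120)&(P[:,:,1]<500)); q=P[t[:,0],t[:,1]]
for y in(150,225,315,400,470):
    w=q[abs(q[:,1]-y)<12]; print(y,len(w),np.percentile(w[:,0],[5,50,95]).round(1) if len(w) else '')
E
```

```text
36.95 [556.08952541 253.11013812 160.84154386] [ 3.13816085e+00 -1.22703035e-03  1.51779887e+00] 0.849944753491893
posts [(np.int32(16), [577.0, 225.0], np.float64(69.1)), (np.int32(17), [529.0, 227.0], np.float64(68.9)), (np.int32(4), [561.0, 252.0], np.float64(67.1)), (np.int32(2), [552.0, 257.0], np.float64(65.4)), (np.int32(23), [580.0, 289.0], np.float64(68.6)), (np.int32(20), [533.0, 291.0], np.float64(69.0)), (np.int32(16), [583.0, 332.0], np.float64(70.2)), (np.int32(26), [536.0, 335.0], np.float64(69.7)), (np.int32(8), [559.0, 370.0], np.float64(67.2)), (np.int32(22), [586.0, 398.0], np.float64(68.4)), (np.int32(26), [538.0, 400.0], np.float64(68.6))]
150 66 [452.2 462.1 496.9]
225 60 [455.3 464.4 473.9]
315 84 [461.5 470.4 480.7]
400 96 [466.6 474.9 485.4]
470 88 [470.5 478.9 494.8]
```

```bash
python3 -c "
from plan import *
plan([(425,316,155,None),(425,316,66,None,40)],hold=2)"
```

```text
[{"slide": [0.0186, -0.0447, 0.0019], "roll": -0.0}, {"slide": [0.0373, -0.0894, 0.0038], "roll": -0.0}, {"slide": [0.0559, -0.1341, 0.0057], "roll": -0.0}, {"slide": [0.0559, -0.1341, 0.0354], "roll": -0.0}, {"slide": [0.0559, -0.1341, 0.065], "roll": -0.0}]
[{"slide": [0.0, 0.0, 0.0297], "roll": -0.0}, {"slide": [0.0, 0.0, 0.0297], "roll": -0.0}, {"slide": [0.0, 0.0, 0.0297], "roll": -0.0}]
```

Emit:
step_arm(increments=[{"slide":[0.0186,-0.0447,0.002],"roll":0},{"slide":[0.0373,-0.0894,0.004],"roll":0},{"slide":[0.0559,-0.1341,0.006],"roll":0},{"slide":[0.0559,-0.1341,0.006],"roll":0},{"slide":[0.0559,-0.1341,0.006],"roll":0}], fingers=0)

```text
t: 37.62
eef_pos: [424.7, 315.8, 151.9]
tcp_rot: [-3.141, 0.0, 1.518]
ft_force: [-0.3, 0.3, 0.1]
opening: 0.384
grip_force: 0.0
```

Emit:
step_arm(increments=[{"slide":[0,0,0],"roll":0},{"slide":[0,0,0],"roll":0},{"slide":[0,0,0],"roll":0},{"slide":[0,0,0],"roll":0},{"slide":[0,0,0],"roll":0}])

```text
t: 38.25
eef_pos: [424.4, 315.7, 152.5]
tcp_rot: [3.142, 0.0, 1.518]
ft_force: [0.3, 0.2, 0.1]
opening: 0.001
grip_force: 0.0
```

Emit:
step_arm(increments=[{"slide":[0,0,0.03],"roll":0},{"slide":[0,0,0.06],"roll":0},{"slide":[0,0,0.08],"roll":0},{"slide":[0,0,0.089],"roll":0},{"slide":[0,0,0.089],"roll":0}])

```text
t: 38.88
eef_pos: [424.3, 315.8, 63.4]
tcp_rot: [-3.141, 0.0, 1.518]
ft_force: [-0.1, -0.4, 0.9]
opening: 0.007
grip_force: 0.0
```

Emit:
step_arm(increments=[{"slide":[0,0.008,0],"roll":0},{"slide":[0,0.016,0],"roll":0},{"slide":[0,0.024,0],"roll":0},{"slide":[0,0.032,0],"roll":0},{"slide":[0,0.04,0],"roll":0}])

```text
t: 39.5
eef_pos: [464.8, 313.6, 63.5]
tcp_rot: [-3.141, 0.0, 1.518]
ft_force: [-0.9, -0.8, 1.0]
opening: 0.004
grip_force: 0.7
```

Emit:
step_arm(increments=[{"slide":[0,0.01,0],"roll":0},{"slide":[0,0.02,0],"roll":0},{"slide":[0,0.03,0],"roll":0},{"slide":[0,0.04,0],"roll":0},{"slide":[0,0.05,0],"roll":0}])

```text
t: 40.12
eef_pos: [514.9, 310.9, 63.4]
tcp_rot: [-3.141, 0.0, 1.518]
ft_force: [-1.6, -1.4, 0.6]
opening: 0.005
grip_force: 0.7
```

Emit:
step_arm(increments=[{"slide":[0,0.01,0],"roll":0},{"slide":[0,0.02,0],"roll":0},{"slide":[0,0.03,0],"roll":0},{"slide":[0,0.04,0],"roll":0},{"slide":[0,0.05,0],"roll":0}])

```text
t: 40.75
eef_pos: [564.8, 308.3, 63.5]
tcp_rot: [3.142, 0.0, 1.518]
ft_force: [-1.1, -0.4, 0.7]
opening: 0.005
grip_force: 0.6
```

Emit:
step_arm(increments=[{"slide":[0,0.006,0],"roll":0},{"slide":[0,0.012,0],"roll":0},{"slide":[0,0.018,0],"roll":0},{"slide":[0,0.024,0],"roll":0},{"slide":[0,0.03,0],"roll":0}])

```text
t: 41.38
eef_pos: [594.5, 306.8, 63.5]
tcp_rot: [-3.142, 0.0, 1.518]
ft_force: [-1.2, -0.8, 0.2]
opening: 0.004
grip_force: 0.6
```

```bash
python3 - <<'E'
from h import *
d=shot('side')
a=d['color'][230:400,190:400]
cv2.imwrite('pics/e1.png',cv2.resize(a,(735,595),interpolation=cv2.INTER_CUBIC)[:,:,::-1])
s=state();print(s['eef_pos'],s['ft_force'])
E
```

```text
[595.27110731 306.74215115  63.53866156] [-0.58701567 -0.02265298 -0.10517405]
```

View pics/e1.png

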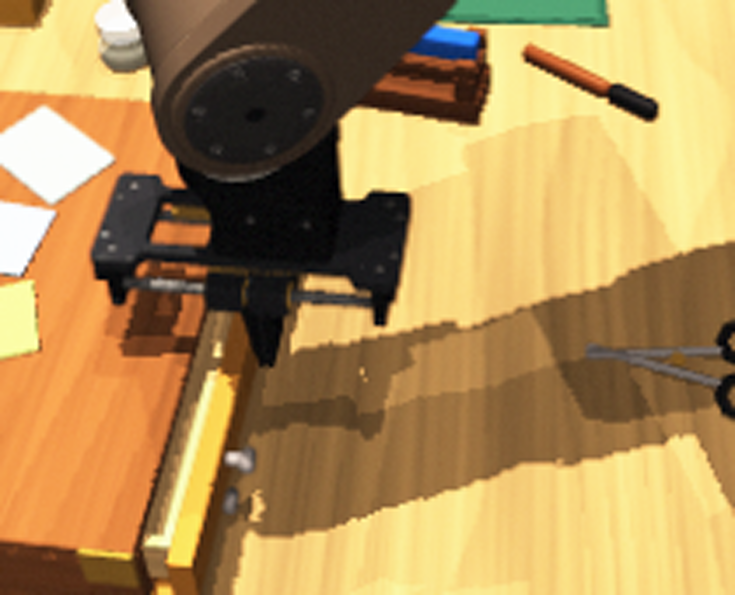

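Emit:
step_arm(increments=[{"slide":[0,0.003,0],"roll":0},{"slide":[0,0.006,0],"roll":0},{"slide":[0,0.008,0],"roll":0},{"slide":[0,0.01,0],"roll":0}])

```text
t: 41.92
eef_pos: [603.6, 306.3, 63.5]
tcp_rot: [-3.14, 0.0, 1.518]
ft_force: [-3.2, 0.5, 1.9]
opening: 0.006
grip_force: 2.0
```

Emit:
step_arm(increments=[{"slide":[0,0.0015,0],"roll":0},{"slide":[0,0.003,0],"roll":0},{"slide":[0,0.0045,0],"roll":0},{"slide":[0,0.006,0],"roll":0}])

```text
t: 42.42
eef_pos: [609.4, 305.9, 63.4]
tcp_rot: [-3.14, 0.0, 1.518]
ft_force: [-10.8, 0.2, 5.8]
opening: 0.006
grip_force: 5.4
```

Emit:
step_arm(increments=[{"slide":[0,0.0005,0],"roll":0},{"slide":[0,0.001,0],"roll":0},{"slide":[0,0.001,0],"roll":0}])

```text
t: 42.8
eef_pos: [609.4, 305.9, 63.4]
tcp_rot: [-3.138, 0.001, 1.518]
ft_force: [-10.0, -0.2, 5.7]
opening: 0.004
grip_force: 5.7
```

Emit:
step_arm(increments=[{"slide":[0,0,0],"roll":0},{"slide":[0,0,0],"roll":0}])

```text
t: 43.05
eef_pos: [609.4, 305.9, 63.4]
tcp_rot: [-3.138, 0.001, 1.518]
ft_force: [-10.6, 0.3, 5.7]
opening: 0.004
grip_force: 5.7
```

Emit:
step_arm(increments=[{"slide":[0,-0.01,0],"roll":0},{"slide":[0,-0.03,0],"roll":0},{"slide":[0,-0.07,0],"roll":0},{"slide":[0,-0.12,0],"roll":0},{"slide":[0,-0.16,-0.03],"roll":0}])

```text
t: 43.68
eef_pos: [448.9, 313.9, 92.4]
tcp_rot: [-3.139, 0.002, 1.518]
ft_force: [0.2, 1.2, 1.2]
opening: 0.004
grip_force: 0.0
```

Emit:
step_arm(increments=[{"slide":[0,0,-0.05],"roll":0},{"slide":[0,0,-0.1],"roll":0},{"slide":[0,0,-0.15],"roll":0},{"slide":[0,0,-0.2],"roll":0},{"slide":[0,0,-0.2],"roll":0}])

```text
t: 44.3
eef_pos: [452.3, 315.0, 297.2]
tcp_rot: [3.135, -0.004, 1.518]
ft_force: [0.6, 0.0, -0.2]
opening: 0.003
grip_force: 0.0
```

```bash
python3 - <<'E'
from h import *
d=shot('side'); P=cloud(d)
a=d['color'][225:400,150:400]
cv2.imwrite('pics/f1.png',cv2.resize(a,(800,560),interpolation=cv2.INTER_CUBIC)[:,:,::-1])
s=state();print(s['t'],s['eef_pos'],s['ft_force'])
hsv=cv2.cvtColor(d['color'],cv2.COLOR_RGB2HSV)
b=cv2.inRange(hsv,(100,120,60),(125,255,255)); k=max(cv2.findContours(b,cv2.RETR_EXTERNAL,cv2.CHAIN_APPROX_NONE)[0],key=cv2.contourArea)
print('handle',cv2.minAreaRect(atz(d,k.reshape(-1,2),70)[:,:2].astype(np.float32)))
E
```

```text
44.35 [451.592598   314.53231371 294.76252289] [-0.2603598   0.14934706 -0.23535454]
handle ((510.0164489746094, 10.029315948486328), (34.3519287109375, 79.3377685546875), 78.48395538330078)
```

View pics/f1.png

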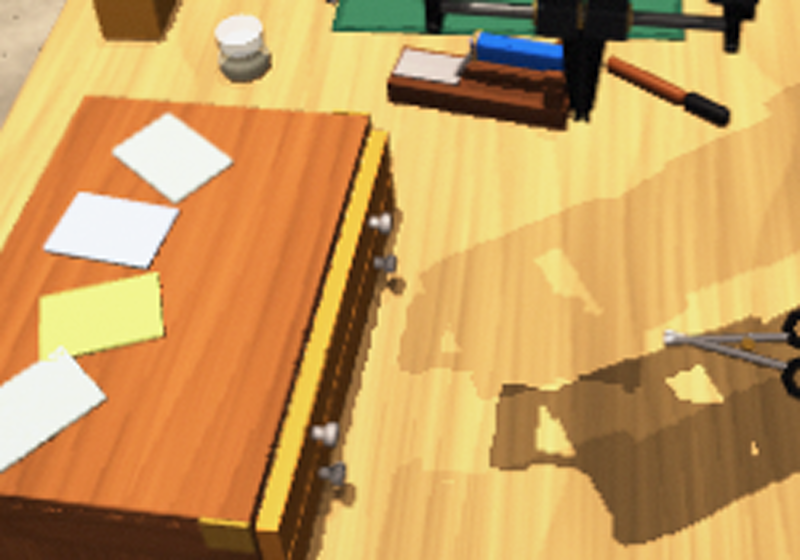

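The picture shows the drawer flush with the unit, its front edge running from about (255,530) to (385,130), and the lifter lying in its rest at (480,70). Handing in.

```bash
python3 -c "
from cell import env
print(env.job_done())"
```

```text
the job is handed in; nothing more can be done
None
```

Job handed in with no verdict returned: both panels present (yellow and cream) were turned with the lifter and laid face up in the drawer, the drawer was pushed home against its stop, and the lifter is back in its rest.

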